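# Pack the imaging caddy and leave the look-alikes

### The job

Pack the caddy for the microscope session: put both petri dishes in its ringed bay, one stacked squarely on the other, stand the dropper bottle upright in the deep round socket, and lay the thick marker lengthwise in the two V-rests. Leave the look-alikes (paper label roll, screw-cap tube and slim black pen) standing or lying where they are.

Things in the scene. Friction and masses are not known exactly. Their poses are not given: they have to be found in the camera images.
- dish_a: petri dish with lid, round and low, 58 mm across, 15 mm high, closed white disc on top; lies flat, lid up. Origin at the centre of its underside, z up along its axis of symmetry. Grip across the diameter. Interchangeable with dish_b.
- dish_b: second petri dish, same as dish_a (58 mm across, 15 mm high). Origin at the centre of its underside, z up along its axis of symmetry. 
- oil_bottle: dropper bottle, amber glass with black rubber bulb, 33 mm across, 102 mm high in all; standing. Its straight body reaches up to about 60 mm, then a narrower neck and the bulb. Origin at the centre of its underside, z up along its axis of symmetry. Grip the body at 45 to 58 mm above its underside.
- marker_a: thick capped marker, white barrel with blue cap, about 16 mm thick, 135 mm long, lying flat. Origin at mid-length, at its underside as it lies (8 mm below its centre line); its y axis runs along it, x across.
- label_roll: look-alike of the dishes, to be left: roll of paper labels lying flat, 55 mm across, 25 mm high, with a hole in the middle. Origin at the centre of its underside, z up along its axis of symmetry. 
- tube_b: look-alike of the dropper bottle, to be left: screw-cap tube, standing, body 29 mm and cap 32 mm across, 113 mm high. Origin at the centre of its underside, z up along its axis of symmetry. 
- pen_a: look-alike of the marker, to be left: slim black ball pen, 12 x 145 x 9 mm, lying flat. Origin at mid-length at its underside; y axis along it.
- dish_bay: dish bay, fixed grey plate 140 (x) x 94 (y) x 4 mm, origin under its centre, 3 mm above the desk. Raised ring round the origin, 74 mm wide inside, 82 outside; its floor is 4 mm and its top 8 mm above the origin. The three bays lie edge to edge along y, in any order, in a low white fixed tray (152 x 294 mm, rim 12 mm high).
- bottle_bay: dropper bottle bay, in the same tray: fixed grey plate 140 (x) x 94 (y) x 4 mm, origin under its centre, 3 mm above the desk. Upright round open socket centred on the origin, about 52 mm wide inside and 66 outside; its floor is 4 mm and its rim 24 mm above the origin.
- marker_bay: marker bay, in the same tray: fixed grey plate 140 (x) x 94 (y) x 4 mm, origin under its centre, 3 mm above the desk. Two V-rests 12 mm thick, at x = +-42 mm, hold the marker along x. The 90 degree V's lowest point is 7 mm above the origin, its tips 27 mm, at y = +-20 mm. A resting marker's underside is 10 mm above the origin. The fingers fit between the rests (72 mm free).
Not all that is in view belongs to the job. What is shaped like the dish_b but red is not meant.

How it is judged:
By the outcome, as a careful person would: the job done as asked, in the order asked, and still so for the second after the job is handed in, with the robot touching nothing.
It also fails if it takes over 112 s, if anything falls off the work surface, if the arm or the gripper's body presses on something with over 40 N, if the wrist force passes 120 N, or if a joint passes its speed limit or range.

### The arm

A 6-joint arm with a two-finger parallel gripper is mounted at the origin on a cart in front of the work surface, level with it; the furniture and walls round the work are solid. World frame = base frame: x ahead of the robot, y to its left, z up, the work surface at z = 0. Lengths are in m, angles in degrees, forces in N, time in s.
With the tool pointing down it reaches from about 0.3 to 0.75 m from the base axis. Payload 8.5 kg.
Tool frame: the origin (TCP) lies at the very end of the fingers, on their centre line; the grasp point (between the pads) lies 19 mm behind it (env.grasp_offset is the distance from the TCP to the grasp point, in m); y points along the fingers, z is the direction in which the jaws open and shut, and the axes are right-handed (so a half turn about y gives the same grasp; the last joint's range is limited). The gripper opens to 85 mm and grips with 20 to 120 N. Pads are 22 mm wide; open, the fingers measure 114 mm over their backs; the gripper's body (76 mm by 85 mm) begins 54 mm behind the grasp point. The pads swing forward as they close: fully open they stand 13 mm farther back than shut.
Start: joints at [60.602, 21.807, 74.336, -0, 83.858, -12.336], TCP at [0.161, 0.526, 0.231] pointing down, gripper open.
Joint ranges: [-178.18, 178.18], [-50.72, 133.34], [12.68, 142.11], [-81.47, 261.47], [9.98, 163.14], [-165.26, 165.26]. Speed limits (degrees/s): [136.94, 136.94, 180, 180, 180, 180].

### API

Orientations are given as a 3x3 rotation matrix whose columns are the frame's x, y, z axes.
In Python, from rig import env gives the robot as it stands. The module is installed in compiled form; this text tells all that it offers.
- The arm moves only by the shell command python3 -m pendant 'ROWS' [FORCE]. ROWS is JSON, a list of rows, each a list of 3 entries, a list of its own where there are three numbers: the shift along the world's x, y, z as a fraction of full scale, then the turn about the world's z as a fraction of full scale, then the opening, from 0 (shut) to 1 (fully open). A call has 1 to 12 rows; each row shifts and turns the commanded pose from where the row before left it; what a row does not reach is not made up. Full scale, the value 1, is 30 mm for a shift and 5 degrees for a turn. A row lasts 1/12 s, in which the tool goes at most 41.7 mm and 7.16 degrees, less where a joint would pass 70% of its speed; a pose out of reach is approached as far as the arm can. A call with a number of a shift or a turn outside -1 to 1 is refused whole. A call with a gripper value outside its range is refused whole. The fingers move at their own pace and stop on an object; FORCE is the grip in N (left out, the last holds). Time passes only in rows, so rows that do not move let the fingers close. It gives the time, the measured TCP pose, the force and the opening at its end, in the units of the state.
- env.observe(): the state, without advancing time (a new reading comes with each control period).
- env.get_image(name): name is "side" or "top"; returns (picture, depth): 384x512x3 uint8, red, green, blue; 384x512 float32, m along the optical axis (not along the pixel's ray), 0 where there is no reading.
- env.camera_model(name): a dict with "camera_matrix" (3x3 intrinsics, pixels), "dist_coeffs" ([k1, k2, p1, p2, k3] as OpenCV has them; the pictures are not rectified), "R" (3x3) and "t" (3): a world point X has camera coordinates R X + t. Camera axes: x right, y down, z forward; pixel columns grow to the right and rows downward; lengths in m; the calibration is good to about 2 mm. A picture is of the moment at which its call begins. camera_model takes no time and is no camera call.
- env.close_job(): hands the job in, once; it reports no verdict.
The state is a dict: "time_s": time; "q": joint angles; "qvel": joint speeds; "joint_efforts": joint torques, N m; "position": TCP position; "tool_rot": TCP orientation; "ft_force": force on the tool from outside, world axes, zero at the start; "wrist_torque": the same for the moment, N m; "grip_width": finger opening in m.
Only numpy, scipy, OpenCV 4.12 (cv2) and the standard library are available. Lean on these libraries where they do the work, as an engineer would, in place of code of your own. Each camera call takes 0.05 s, during which the arm holds its last target.

## Working session

There is one attempt and no reset: what is moved stays moved. The work goes in short steps, Python scripts to look and compute and a shell command to move; the robot and the scene stay as the last step left them, time stands still between calls to the robot, and variables do not carry over. Pictures are saved under pics/ and viewed, and the job is handed in when it is done.

```bash
mkdir -p pics
python3 - <<'E'
from rig import env
import cv2,numpy as np
for n in("top","side"):
    im,d=env.get_image(n); cv2.imwrite(f"pics/{n}0.png",im[:,:,::-1]); np.savez(f"{n}0.npz",im=im,d=d)
    m=env.camera_model(n); print(n,{k:np.round(v,4).tolist() for k,v in m.items()})
s=env.observe(); print(s["time_s"],s["position"],s["tool_rot"],s["grip_width"],env.grasp_offset)
E
```

```text
top {'camera_matrix': [[367.706, 0.0, 256.8475], [0.0, 367.706, 191.9858], [0.0, 0.0, 1.0]], 'dist_coeffs': [-0.0035, 0.0, 0.0, 0.0, 0.0], 'R': [[0.0071, -0.9997, 0.0223], [-0.9989, -0.0081, -0.0461], [0.0463, -0.022, -0.9987]], 't': [-0.0388, 0.5584, 0.9069]}
side {'camera_matrix': [[484.8173, 0.0, 253.3999], [0.0, 484.8173, 196.1893], [0.0, 0.0, 1.0]], 'dist_coeffs': [-0.0791, 0.0, 0.0, 0.0, 0.0], 'R': [[0.9392, -0.3433, -0.0011], [-0.2012, -0.548, -0.8119], [0.2781, 0.7628, -0.5837]], 't': [-0.5388, 0.1477, 1.13]}
0.1 [0.16125015 0.52557003 0.23078154] [[ 9.55980829e-01 -6.38548882e-04  2.93428436e-01]
 [-2.93428995e-01 -1.11800372e-03  9.55980217e-01]
 [-2.82386015e-04 -9.99999171e-01 -1.25615888e-03]] 0.08523913570855353 0.0187
```

View pics/top0.png

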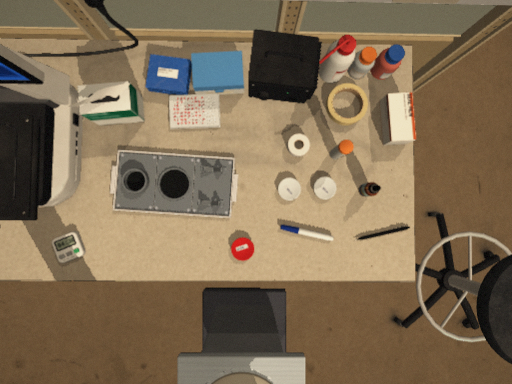

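View pics/side0.png

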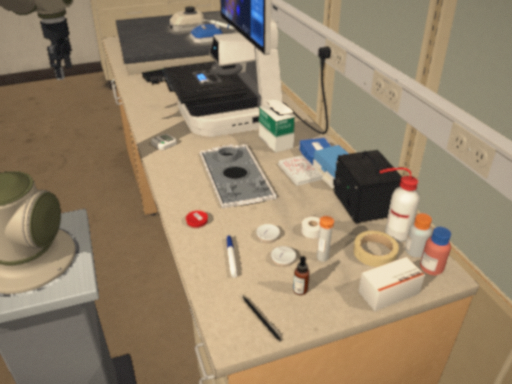

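```bash
cat > h.py <<'E'
from rig import env
import cv2,numpy as np
def cast(n,uv,z):
    m=env.camera_model(n);K=np.array(m["camera_matrix"]);R=np.array(m["R"]);t=np.array(m["t"])
    p=cv2.undistortPoints(np.array(uv,float).reshape(-1,1,2),K,np.array(m["dist_coeffs"])).reshape(-1,2)
    d=np.c_[p,np.ones(len(p))]@R; C=-R.T@t
    return C+d*((z-C[2])/d[:,2])[:,None]
def proj(n,X):
    m=env.camera_model(n)
    return cv2.projectPoints(np.array(X,float).reshape(-1,1,3),cv2.Rodrigues(np.array(m["R"]))[0],np.array(m["t"]),np.array(m["camera_matrix"]),np.array(m["dist_coeffs"]))[0].reshape(-1,2)
def cloud(n,d):
    m=env.camera_model(n);K=np.array(m["camera_matrix"]);R=np.array(m["R"]);t=np.array(m["t"])
    h,w=d.shape;uv=np.stack(np.meshgrid(np.arange(w),np.arange(h)),-1).reshape(-1,1,2).astype(float)
    p=cv2.undistortPoints(uv,K,np.array(m["dist_coeffs"])).reshape(h,w,2)
    return (np.dstack([p*d[...,None],d])-t)@R
def crop(im,x0,y0,x1,y1,s,f): cv2.imwrite(f,cv2.resize(im[y0:y1,x0:x1,::-1],None,fx=s,fy=s,interpolation=cv2.INTER_CUBIC))
E
python3 - <<'E'
from h import *
a=np.load("top0.npz");im,d=a["im"],a["d"]
crop(im,225,125,415,265,4,"pics/t_obj.png");crop(im,100,140,250,225,5,"pics/t_tray.png")
P=cloud("top",d);hgt=P[...,2]
for u,v in [(289,189),(324,188),(298,145),(345,148),(370,189),(305,233),(384,232),(242,248),(135,181),(174,184),(155,205),(350,210),(112,180)]: print((u,v),np.round(P[v,u],3))
E
```

```text
(289, 189) [ 0.567 -0.115  0.016]
(324, 188) [ 0.57  -0.204  0.012]
(298, 145) [ 0.68  -0.139  0.001]
(345, 148) [ 0.655 -0.231  0.112]
(370, 189) [ 0.565 -0.3    0.074]
(305, 233) [ 0.457 -0.155  0.014]
(384, 232) [ 0.46  -0.358  0.004]
(242, 248) [0.419 0.001 0.014]
(135, 181) [0.584 0.271 0.007]
(174, 184) [0.577 0.174 0.007]
(155, 205) [0.524 0.22  0.006]
(350, 210) [ 0.515 -0.273 -0.003]
(112, 180) [0.586 0.327 0.011]
```

Run:
```python
from h import *
a=np.load("side0.npz");im=a["im"]
crop(im,180,130,310,345,3,"pics/s_obj.png")
```

```text
(no output)
```

View pics/t_obj.png

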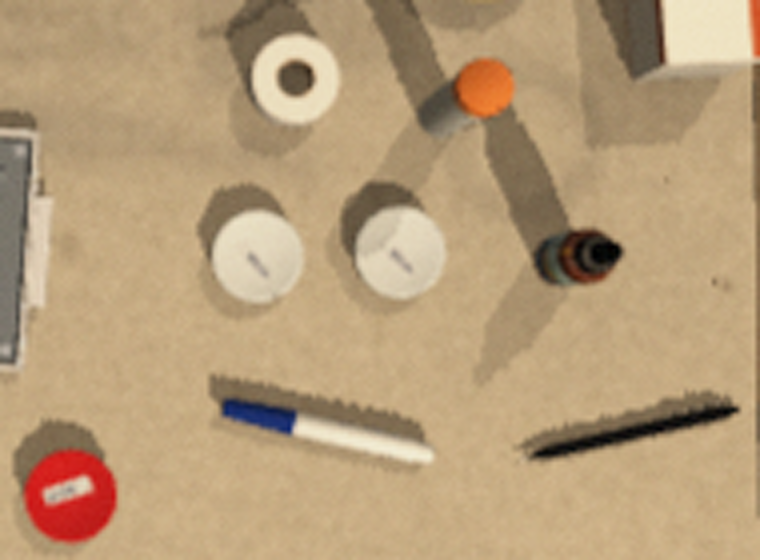

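View pics/t_tray.png

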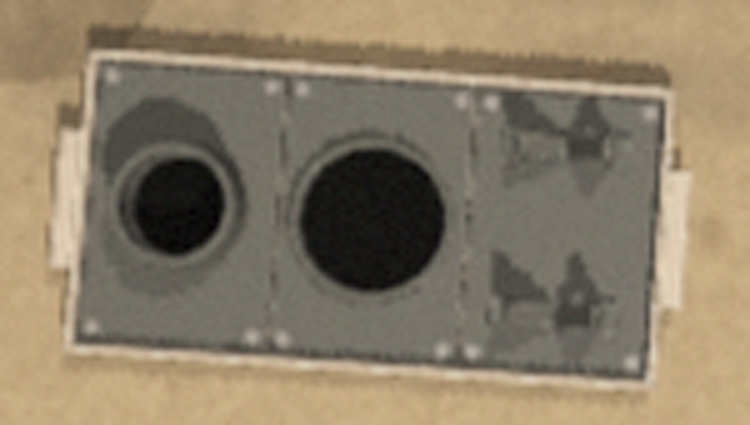

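View pics/s_obj.png

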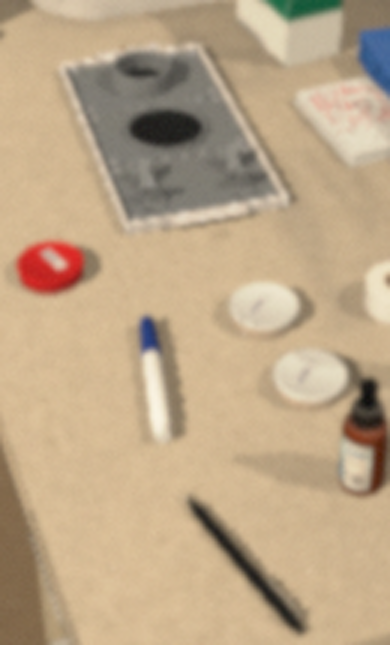

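Candidates (top view): dishes = white closed discs at (289,189) and (324,188), not the roll with hole (298,145) or the red dish (242,248). Bottle = amber/black at (370,189), not the orange-cap tube (345,148). Marker = white/blue at (305,233), not the pen (384,232). In the tray, left to right: socket (135,181), ring (174,184), V-rests (212,182). The crops confirm these choices.

```bash
cat > meas.py <<'E'
from h import *
def blobs(mask,amin=60):
    c,_=cv2.findContours(mask.astype(np.uint8),cv2.RETR_EXTERNAL,cv2.CHAIN_APPROX_NONE)
    return [k for k in c if cv2.contourArea(k)>amin]
E
python3 - <<'E'
from meas import *
for n in("top","side"):
    a=np.load(n+"0.npz");im=a["im"];hsv=cv2.cvtColor(im,cv2.COLOR_RGB2HSV)
    print(n)
    white=(hsv[...,1]<60)&(hsv[...,2]>165)
    if n=="top": rois=dict(d1=(270,170,308,208),d2=(308,170,342,208),roll=(285,130,313,160))
    else: rois=dict(d1=(250,220,284,244),d2=(266,242,301,270))
    for k,(x0,y0,x1,y1) in rois.items():
        m=np.zeros(white.shape,bool);m[y0:y1,x0:x1]=white[y0:y1,x0:x1]
        for c in blobs(m):
            e=cv2.fitEllipse(c); (cx,cy),r=cv2.minEnclosingCircle(c)
            print(k,np.round(e,1) if 0 else e,(cx,cy,r),cast(n,[e[0],(cx,cy)],.015 if k[0]=='d' else .025).round(4).tolist())
    blue=(hsv[...,0]>100)&(hsv[...,0]<130)&(hsv[...,1]>120)
    x0,y0,x1,y1=(275,215,340,248) if n=="top" else (220,230,245,285)
    m=np.zeros(white.shape,bool);m[y0:y1,x0:x1]=((blue|white))[y0:y1,x0:x1]
    for c in blobs(m,20):
        r=cv2.minAreaRect(c);b=cast(n,cv2.boxPoints(r),.008);print("marker",r,b.round(4).tolist(),b.mean(0).round(4))
# tray (top)
a=np.load("top0.npz");im=a["im"];g=im[140:225,100:250]
hsv=cv2.cvtColor(im,cv2.COLOR_RGB2HSV)
grey=(hsv[...,1]<45)&(hsv[...,2]<150); m=np.zeros(grey.shape,bool);m[145:222,113:240]=grey[145:222,113:240]
m=cv2.morphologyEx(m.astype(np.uint8),cv2.MORPH_OPEN,np.ones((3,3)))
for c in blobs(m,500):
    r=cv2.minAreaRect(c);b=cast("top",cv2.boxPoints(r),.008);print("plate",r,b.round(4).tolist(),b.mean(0).round(4))
dark=(im.max(2)<40);m[:]=0;m[160:205,120:195]=dark[160:205,120:195]
for c in blobs(m,50):
    e=cv2.fitEllipse(c);print("dark",e,cast("top",[e[0]],.007).round(4),cast("top",[e[0]],.011).round(4),cast("top",[e[0]],.027).round(4))
E
```

```text
top
d1 ((288.8639221191406, 188.50514221191406), (21.784147262573242, 21.84291648864746), 24.95960235595703) (288.9114074707031, 188.64556884765625, 11.406587600708008) [[0.568, -0.1146, 0.015], [0.5677, -0.1147, 0.015]]
d2 ((324.58392333984375, 187.59066772460938), (21.366947174072266, 21.636920928955078), 178.67098999023438) (324.5, 187.72727966308594, 11.283917427062988) [[0.5711, -0.2044, 0.015], [0.5707, -0.2042, 0.015]]
roll ((298.4591979980469, 144.32223510742188), (19.98963165283203, 20.54766845703125), 175.53262329101562) (298.5, 144.7105255126953, 10.868552207946777) [[0.6779, -0.1371, 0.025], [0.6769, -0.1372, 0.025]]
marker ((306.6114501953125, 232.52621459960938), (52.850826263427734, 5.210644721984863), 13.240520477294922) [[0.4664, -0.0941, 0.008], [0.4791, -0.0971, 0.008], [0.4496, -0.2268, 0.008], [0.4369, -0.2238, 0.008]] [ 0.458  -0.1604  0.008 ]
side
d1 ((267.7544860839844, 231.5111846923828), (15.465967178344727, 23.25420379638672), 91.07049560546875) (267.63043212890625, 231.5, 11.641280174255371) [[0.5676, -0.1192, 0.015], [0.5673, -0.1191, 0.015]]
d2 ((283.006
[... 316 characters left out ...]
, [0.4726, -0.1323, 0.008], [0.4516, -0.2329, 0.008], [0.4359, -0.231, 0.008]] [ 0.454  -0.1817  0.008 ]
plate ((173.94091796875, 183.49600219726562), (113.38377380371094, 55.34751510620117), 3.8785247802734375) [[0.518, 0.3174, 0.008], [0.6565, 0.3115, 0.008], [0.64, 0.0277, 0.008], [0.5008, 0.0357, 0.008]] [0.5788 0.1731 0.008 ]
dark ((135.31039428710938, 180.77842712402344), (16.356170654296875, 18.314741134643555), 21.735937118530273) [[0.5846 0.2701 0.007 ]] [[0.5843 0.2689 0.011 ]] [[0.5832 0.264  0.027 ]]
dark ((174.1114044189453, 183.56536865234375), (26.776582717895508, 27.163434982299805), 37.36860275268555) [[0.5785 0.1732 0.007 ]] [[0.5782 0.1724 0.011 ]] [[0.5771 0.1692 0.027 ]]
```

```bash
python3 -m pendant '[[[0.56,-0.89,0],-0.64,1],[[0.56,-0.89,0],-0.64,1],[[0.56,-0.89,0],-0.64,1],[[0.56,-0.89,0],-0.64,1],[[0.56,-0.89,0],-0.64,1],[[0.56,-0.89,0],-0.64,1],[[0.56,-0.89,0],-0.64,1],[[0.56,-0.89,0],-0.64,1],[[0.56,-0.89,0],-0.64,1],[[0.56,-0.89,0],-0.64,1],[[0.56,-0.89,0],-0.64,1],[[0.56,-0.89,0],-0.64,1]]' 40
python3 -m pendant '[[[0.56,-0.89,0],-0.64,0.8],[[0.56,-0.89,0],-0.64,0.8],[[0.56,-0.89,0],-0.64,0.8],[[0.56,-0.89,0],-0.64,0.8],[[0.56,-0.89,0],-0.64,0.8],[[0.56,-0.89,0],-0.64,0.8],[[0.56,-0.89,0],-0.64,0.8],[[0.56,-0.89,0],-0.64,0.8],[[0.56,-0.89,0],-0.64,0.8],[[0.56,-0.89,0],-0.64,0.8],[[0.56,-0.89,0],-0.64,0.8],[[0.56,-0.89,0],-0.64,0.8]]'
```

```text
time_s: 1.1
position: [0.3633, 0.2039, 0.2312]
tool_rot: [[0.565, -0.0, 0.825], [-0.825, -0.0, 0.565], [-0.0, -1.0, -0.0]]
ft_force: [1.1, 0.2, 0.5]
grip_width: 0.0851
time_s: 2.1
position: [0.565, -0.1165, 0.2309]
tool_rot: [[-0.07, -0.001, 0.998], [-0.998, 0.0, -0.07], [-0.0, -1.0, -0.001]]
ft_force: [0.2, 0.3, 0.1]
grip_width: 0.0682
```

```bash
python3 -m pendant '[[[0.1,0.06,-0.8],0,0.85],[[0,0,-0.8],0,0.85],[[0,0,-0.8],0,0.85],[[0,0,-0.8],0,0.85],[[0,0,-0.8],0,0.85],[[0,0,-0.8],0,0.85],[[0,0,-0.8],0,0.85],[[0,0,0],0.1,0.85]]'
python3 - <<'E'
from h import *
s=env.observe();p=s["position"];R=np.array(s["tool_rot"])
im,d=env.get_image("side"); x=proj("side",[p,p+R[:,2]*.036,p-R[:,2]*.036]);print(p,x.round(1))
im2=im.copy()
crop(im,200,150,330,280,6,"pics/s1.png")
imt,dt=env.get_image("top");crop(imt,250,130,340,230,6,"pics/t1.png")
E
```

```text
time_s: 2.77
position: [0.5652, -0.1123, 0.0589]
tool_rot: [[-0.059, -0.008, 0.998], [-0.998, 0.003, -0.059], [-0.003, -1.0, -0.008]]
ft_force: [0.3, -0.5, -0.7]
grip_width: 0.0724
[ 0.56524571 -0.11231956  0.05889127] [[266.1 216. ]
 [280.2 213.4]
 [251.8 218.6]]
```

View pics/s1.png

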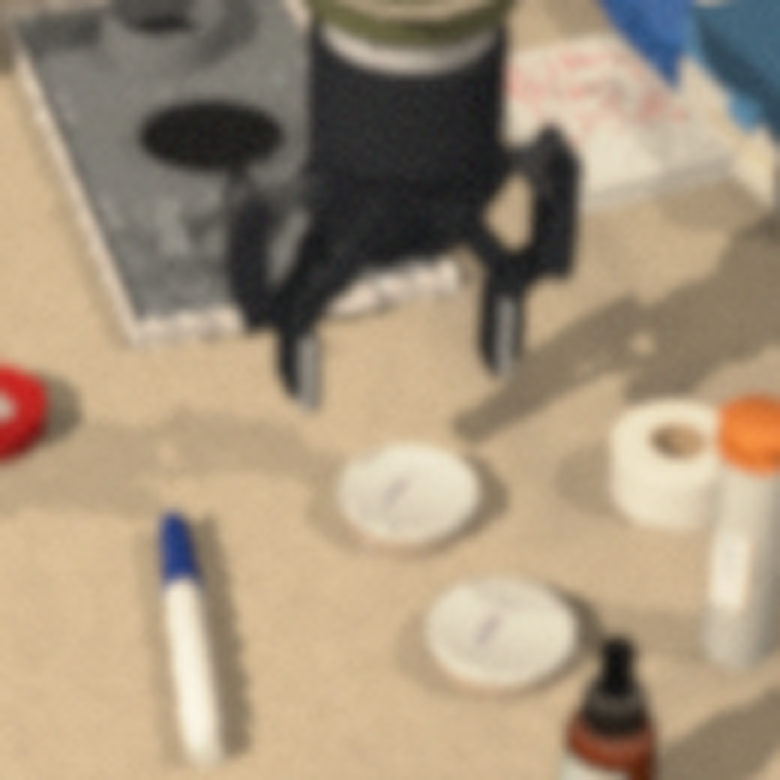

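View pics/t1.png

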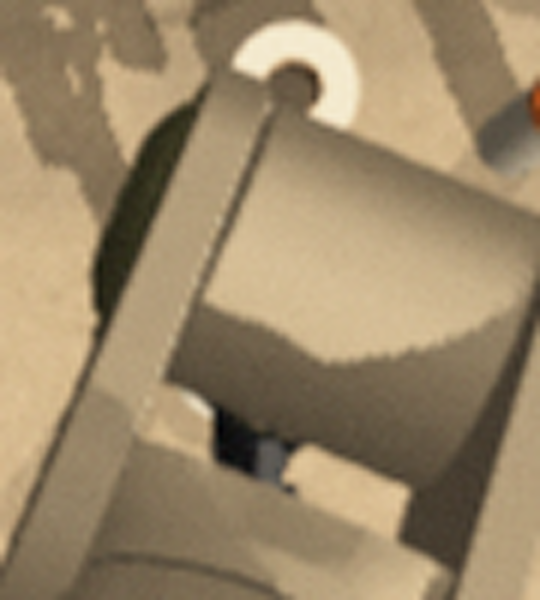

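```bash
python3 -m pendant '[[[0.0,0.0,-0.5],0,0.85],[[0,0,0],0,0.85],[[0,0,0],0,0.85]]'
python3 -m pendant '[[[0.0,0.0,-0.3],0,0.85],[[0,0,0],0,0.85],[[0,0,0],0,0.85]]'
```

```text
time_s: 3.12
position: [0.5679, -0.1134, 0.0495]
tool_rot: [[-0.059, 0.001, 0.998], [-0.998, -0.0, -0.059], [0.0, -1.0, 0.001]]
ft_force: [-0.4, -0.4, -0.5]
grip_width: 0.0723
time_s: 3.37
position: [0.5676, -0.1132, 0.0395]
tool_rot: [[-0.059, -0.0, 0.998], [-0.998, 0.0, -0.059], [-0.0, -1.0, -0.0]]
ft_force: [0.3, 0.1, 0.9]
grip_width: 0.0728
```

```bash
python3 -m pendant '[[[0,-0.04,-0.4],0,0.85],[[0,0,-0.4],0,0.85],[[0,0,-0.2],0,0.85],[[0,0,0],0,0.85]]'
python3 -m pendant '[[[0,0,-0.1],0,0.85],[[0,0,0],0,0.85]]'
python3 - <<'E'
from h import *
im,d=env.get_image("side");crop(im,220,170,310,260,8,"pics/s2.png")
E
```

```text
time_s: 3.7
position: [0.567, -0.1142, 0.0084]
tool_rot: [[-0.059, -0.002, 0.998], [-0.998, 0.001, -0.059], [-0.001, -1.0, -0.002]]
ft_force: [-0.1, 0.3, -0.4]
grip_width: 0.0727
time_s: 3.87
position: [0.5677, -0.1145, 0.0065]
tool_rot: [[-0.059, 0.0, 0.998], [-0.998, -0.0, -0.059], [0.0, -1.0, 0.0]]
ft_force: [-1.0, -0.4, 0.6]
grip_width: 0.0724
```

View pics/s2.png

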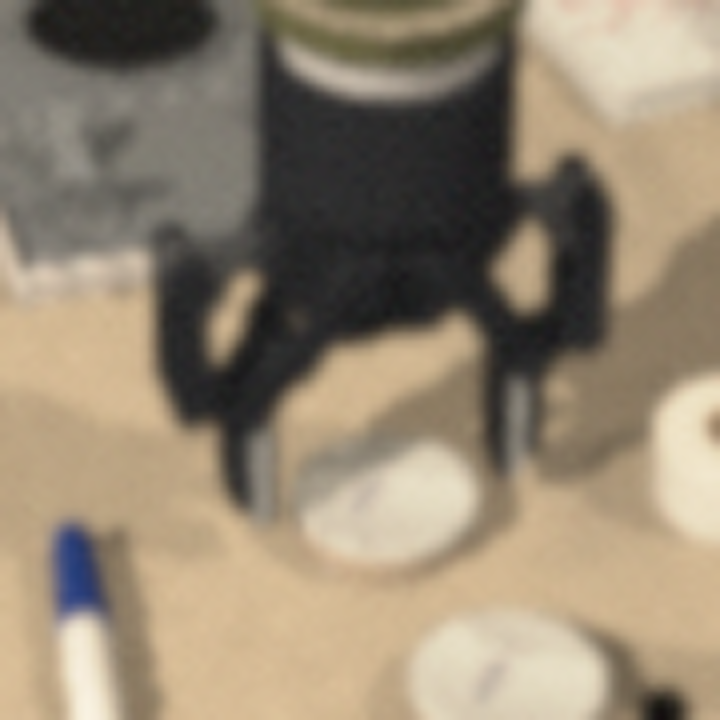

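```bash
python3 -m pendant '[[[0,0,-0.1],0,0.85],[[0,0,0],0,0.6],[[0,0,0],0,0.4],[[0,0,0],0,0.4],[[0,0,0],0,0.4],[[0,0,0],0,0.4],[[0,0,0],0,0.4]]' 40
python3 - <<'E'
from h import *
im,d=env.get_image("side");crop(im,220,170,310,260,8,"pics/s3.png")
E
```

```text
time_s: 4.5
position: [0.5676, -0.1144, 0.0039]
tool_rot: [[-0.059, 0.0, 0.998], [-0.998, -0.0, -0.059], [0.0, -1.0, 0.0]]
ft_force: [-1.3, 1.2, 6.7]
grip_width: 0.0549
```

View pics/s3.png

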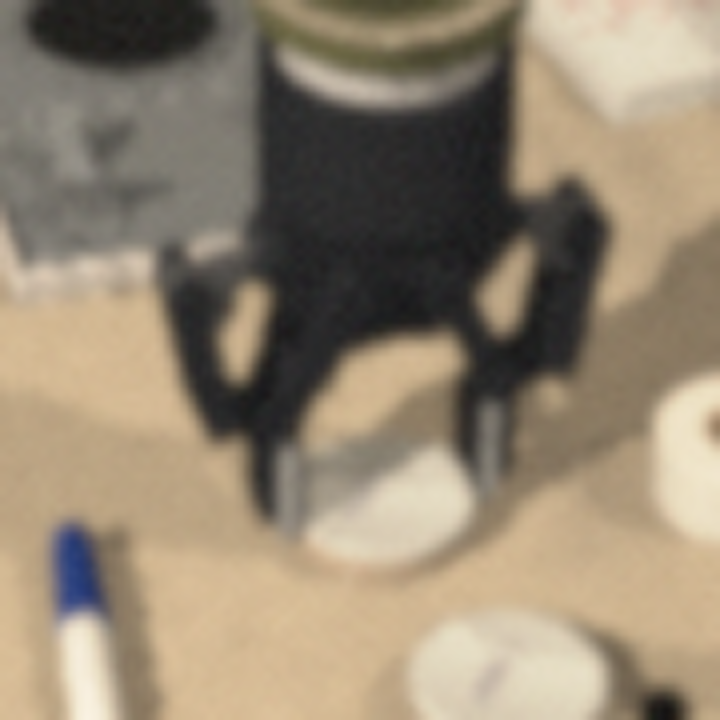

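```bash
python3 -m pendant '[[[0,0,0.3],0,0.4],[[0,0,0.7],0,0.4],[[0,0,0.8],0,0.4],[[0,0,0.7],0,0.4],[[0,0,0],0,0.4],[[0,0,0],0,0.4]]' 40
python3 - <<'E'
from h import *
im,d=env.get_image("side");crop(im,230,140,300,230,9,"pics/s4.png")
p=env.observe()["position"];print(p,proj("side",[p,p+[0,0,.005]]))
hsv=cv2.cvtColor(im,cv2.COLOR_RGB2HSV)
E
```

```text
time_s: 5.05
position: [0.568, -0.1146, 0.0797]
tool_rot: [[-0.059, 0.003, 0.998], [-0.998, -0.001, -0.059], [0.001, -1.0, 0.003]]
ft_force: [1.0, -0.5, -0.4]
grip_width: 0.0548
[ 0.56742506 -0.11434573  0.07844502] [[267.3710965  209.82249601]
 [267.40434961 208.14879436]]
```

View pics/s4.png

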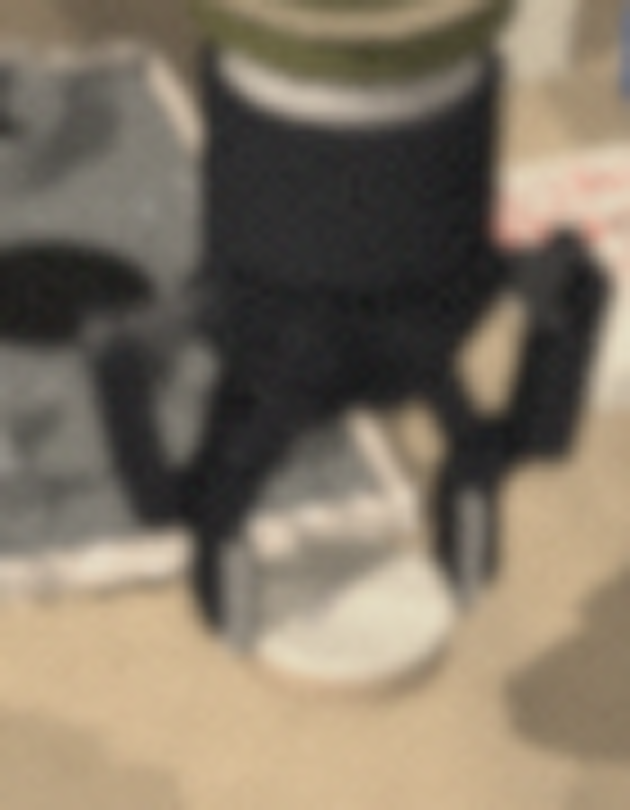

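```bash
python3 -m pendant '[[[0.03,0.8,0],0,0.4],[[0.03,0.8,0],0,0.4],[[0.03,0.8,0],0,0.4],[[0.03,0.8,0],0,0.4],[[0.03,0.8,0],0,0.4],[[0.03,0.8,0],0,0.4],[[0.03,0.8,0],0,0.4],[[0.03,0.8,0],0,0.4],[[0.03,0.8,0],0,0.4],[[0.03,0.8,0],0,0.4],[[0.03,0.8,0],0,0.4],[[0.03,0.8,0],0,0.4]]' 40
python3 -m pendant '[[[0,0,-0.5],0,0.4],[[0,0,-0.6],0,0.4],[[0,0,-0.3],0,0.4],[[0,0,0],0,0.4],[[0,0,0],0,0.4]]'
python3 - <<'E'
from h import *
im,d=env.get_image("side");crop(im,190,110,290,220,7,"pics/s5.png")
im,d=env.get_image("top");crop(im,100,130,260,240,5,"pics/t5.png")
E
```

```text
time_s: 6.1
position: [0.5776, 0.1747, 0.077]
tool_rot: [[-0.059, -0.003, 0.998], [-0.998, -0.0, -0.059], [0.0, -1.0, -0.003]]
ft_force: [-0.1, -0.4, -1.2]
grip_width: 0.0549
time_s: 6.52
position: [0.5781, 0.1733, 0.0357]
tool_rot: [[-0.059, -0.002, 0.998], [-0.998, -0.0, -0.059], [0.0, -1.0, -0.002]]
ft_force: [-0.2, -1.1, 0.3]
grip_width: 0.0549
```

View pics/s5.png

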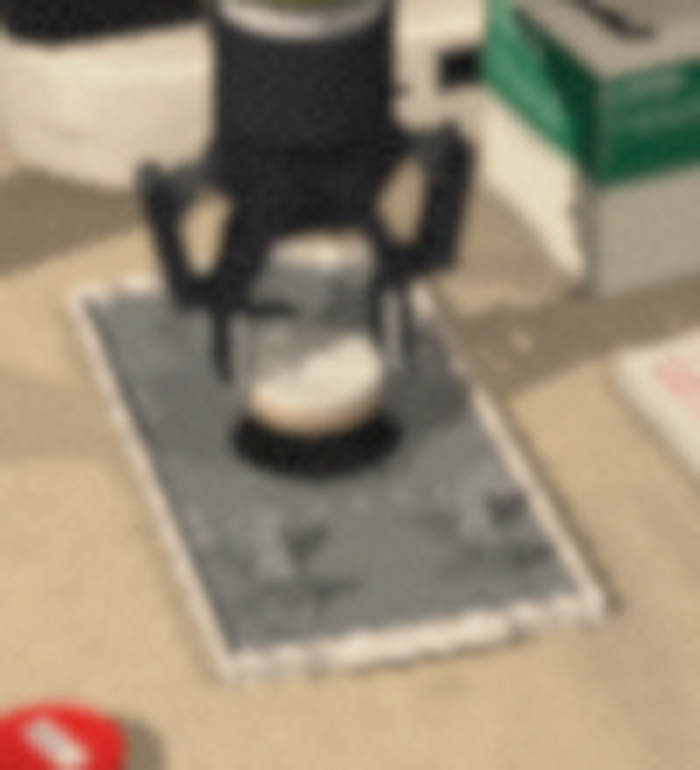

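View pics/t5.png

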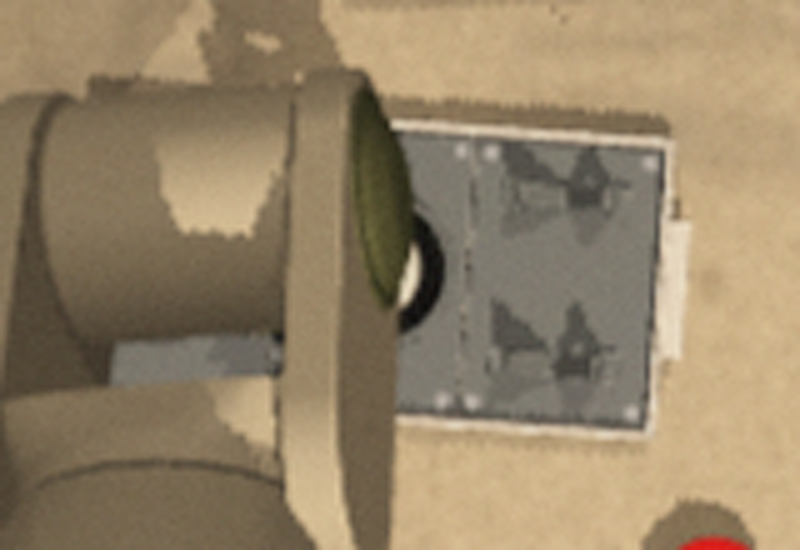

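```bash
python3 -m pendant '[[[0,0,-0.3],0,0.4],[[0,0,-0.25],0,0.4],[[0,0,-0.15],0,0.4],[[0,0,0],0,0.4],[[0,0,0],0,0.4]]'
python3 -m pendant '[[[0,0,-0.07],0,0.4],[[0,0,0],0,0.4],[[0,0,0],0,0.4]]'
```

```text
time_s: 7.03
position: [0.5782, 0.1735, 0.015]
tool_rot: [[-0.059, -0.001, 0.998], [-0.998, -0.0, -0.059], [0.0, -1.0, -0.001]]
ft_force: [-0.1, 0.0, 0.4]
grip_width: 0.0548
time_s: 7.28
position: [0.5784, 0.1736, 0.0133]
tool_rot: [[-0.059, 0.0, 0.998], [-0.998, 0.0, -0.059], [-0.0, -1.0, 0.0]]
ft_force: [-1.0, -0.5, -0.1]
grip_width: 0.0547
```

```bash
python3 -m pendant '[[[0,0,-0.05],0,0.4],[[0,0,0],0,0.4],[[0,0,0],0,0.4]]'
python3 -m pendant '[[[0,0,-0.04],0,0.4],[[0,0,0],0,0.4],[[0,0,0],0,0.4]]'
```

```text
time_s: 7.53
position: [0.5783, 0.1736, 0.0117]
tool_rot: [[-0.059, -0.0, 0.998], [-0.998, 0.0, -0.059], [-0.0, -1.0, -0.0]]
ft_force: [-0.3, 1.0, -0.3]
grip_width: 0.0548
time_s: 7.78
position: [0.5785, 0.1736, 0.011]
tool_rot: [[-0.059, 0.001, 0.998], [-0.998, 0.0, -0.059], [-0.0, -1.0, 0.001]]
ft_force: [-1.3, -0.2, 4.0]
grip_width: 0.0548
```

```bash
python3 -m pendant '[[[0,0,0],0,0.72],[[0,0,0],0,0.78],[[0,0,0],0,0.82],[[0,0,0],0,0.85],[[0,0,0.4],0,0.85],[[0,0,0.8],0,0.85],[[0,0,0.8],0,0.85]]'
python3 -m pendant '[[[-0.02,-0.9,0],0,0.85],[[-0.02,-0.9,0],0,0.85],[[-0.02,-0.9,0],0,0.85],[[-0.02,-0.9,0],0,0.85],[[-0.02,-0.9,0],0,0.85],[[-0.02,-0.9,0],0,0.85],[[-0.02,-0.9,0],0,0.85],[[-0.02,-0.9,0],0,0.85],[[-0.02,-0.9,0],0,0.85],[[-0.02,-0.9,0],0,0.85],[[-0.02,-0.9,0],0,0.85],[[-0.02,-0.9,0],0,0.85]]'
python3 - <<'E'
from meas import *
im,d=env.get_image("top");crop(im,100,130,360,240,3,"pics/t6.png")
hsv=cv2.cvtColor(im,cv2.COLOR_RGB2HSV);white=(hsv[...,1]<60)&(hsv[...,2]>150)
m=np.zeros(white.shape,bool);m[165:205,155:195]=white[165:205,155:195]
for c in blobs(m,50):
    e=cv2.fitEllipse(c);print(e,cast("top",[e[0]],.022).round(4))
m[:]=0;dk=im.max(2)<45;m[165:205,155:195]=dk[165:205,155:195]
for c in blobs(m,50):
    e=cv2.fitEllipse(c);print("ring",e,cast("top",[e[0]],.007).round(4))
im,d=env.get_image("side");crop(im,190,110,290,220,7,"pics/s6.png")
E
```

```text
time_s: 8.37
position: [0.5778, 0.1735, 0.0705]
tool_rot: [[-0.059, -0.002, 0.998], [-0.998, -0.0, -0.059], [0.0, -1.0, -0.002]]
ft_force: [-0.5, -0.1, 0.7]
grip_width: 0.0727
time_s: 9.37
position: [0.5709, -0.1517, 0.0704]
tool_rot: [[-0.059, -0.0, 0.998], [-0.998, 0.0, -0.059], [-0.0, -1.0, -0.0]]
ft_force: [0.0, 0.5, -0.4]
grip_width: 0.0724
((173.23822021484375, 183.53419494628906), (22.64501190185547, 22.776348114013672), 35.27616882324219) [[0.5775 0.1723 0.022 ]]
ring ((173.69171142578125, 183.47552490234375), (26.44977569580078, 26.83379364013672), 82.58248138427734) [[0.5787 0.1743 0.007 ]]
```

View pics/t6.png

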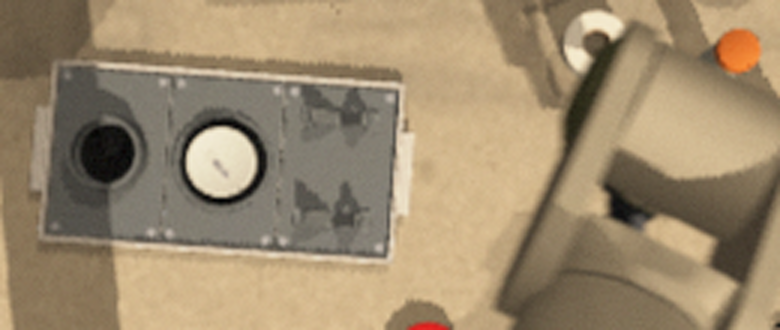

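View pics/s6.png

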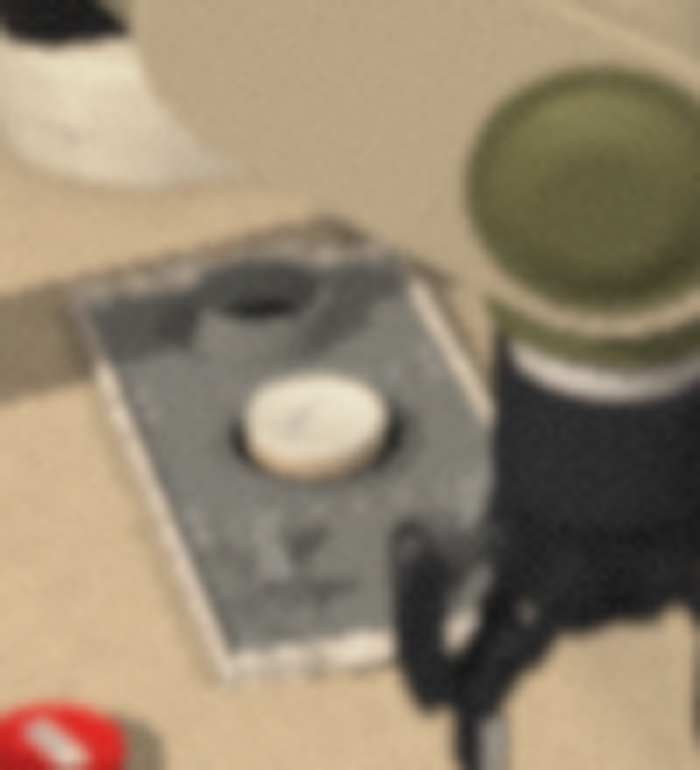

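```bash
python3 -m pendant '[[[0,-0.58,0],0,0.85],[[0,-0.58,0],0,0.85],[[0,-0.58,0],0,0.85],[[0,0,-0.6],0,0.85],[[0,0,-0.6],0,0.85],[[0,0,-0.4],0,0.85],[[0,0,-0.2],0,0.85],[[0,0,0],0,0.85],[[0,0,0],0,0.85]]'
```

```text
time_s: 10.22
position: [0.5714, -0.2023, 0.0168]
tool_rot: [[-0.058, 0.0, 0.998], [-0.998, -0.0, -0.058], [-0.0, -1.0, 0.0]]
ft_force: [0.2, -0.2, 0.3]
grip_width: 0.0725
```

```bash
python3 -m pendant '[[[0,-0.06,-0.25],0,0.85],[[0,0,-0.2],0,0.85],[[0,0,0],0,0.85],[[0,0,0],0,0.85]]'
python3 - <<'E'
from h import *
im,d=env.get_image("side");crop(im,230,190,330,280,7,"pics/s7.png");print(env.observe()["position"])
E
```

```text
time_s: 10.55
position: [0.571, -0.2043, 0.0028]
tool_rot: [[-0.059, -0.0, 0.998], [-0.998, 0.0, -0.059], [-0.0, -1.0, -0.0]]
ft_force: [-0.9, 0.3, 0.3]
grip_width: 0.0725
[ 0.57118522 -0.20442329  0.00304768]
```

View pics/s7.png

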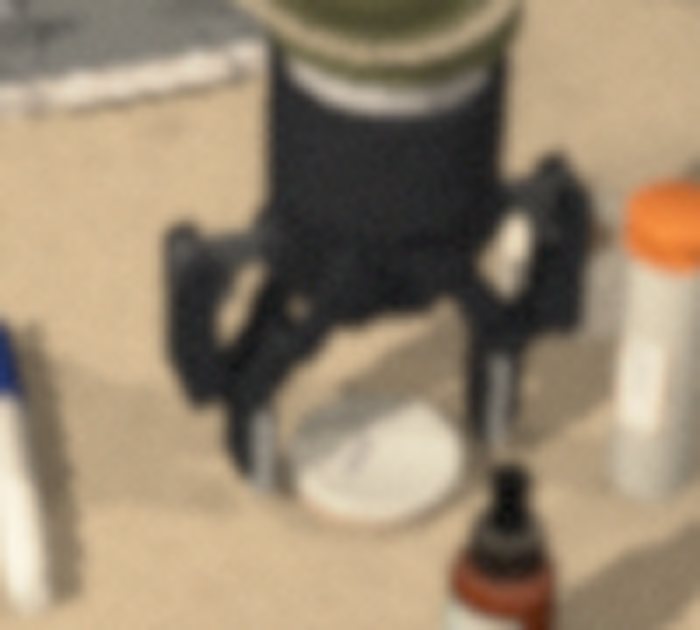

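Straddles the second dish properly; close and lift.

```bash
python3 -m pendant '[[[0,0,0],0,0.6],[[0,0,0],0,0.4],[[0,0,0],0,0.4],[[0,0,0],0,0.4],[[0,0,0],0,0.4],[[0,0,0],0,0.4],[[0,0,0.3],0,0.4],[[0,0,0.7],0,0.4],[[0,0,0.8],0,0.4],[[0,0,0.7],0,0.4],[[0,0,0],0,0.4]]' 40
python3 -m pendant '[[[0.02,0.9,0],0,0.4],[[0.02,0.9,0],0,0.4],[[0.02,0.9,0],0,0.4],[[0.02,0.9,0],0,0.4],[[0.02,0.9,0],0,0.4],[[0.02,0.9,0],0,0.4],[[0.02,0.9,0],0,0.4],[[0.02,0.9,0],0,0.4],[[0.02,0.9,0],0,0.4],[[0.02,0.9,0],0,0.4],[[0.02,0.9,0],0,0.4],[[0.02,0.9,0],0,0.4]]'
python3 -m pendant '[[[0.02,0.9,0],0,0.4],[[0,0.8,0],0,0.4],[[0,0.06,0],0,0.4],[[0,0,0],0,0.4],[[0,0,0],0,0.4]]'
```

```text
time_s: 11.52
position: [0.573, -0.2054, 0.083]
tool_rot: [[-0.058, 0.007, 0.998], [-0.998, -0.004, -0.058], [0.004, -1.0, 0.007]]
ft_force: [0.2, -1.0, -0.8]
grip_width: 0.0551
time_s: 12.52
position: [0.5781, 0.1209, 0.0781]
tool_rot: [[-0.059, -0.0, 0.998], [-0.998, -0.0, -0.059], [0.0, -1.0, -0.0]]
ft_force: [0.5, -0.7, 0.0]
grip_width: 0.0552
time_s: 12.93
position: [0.5789, 0.1719, 0.078]
tool_rot: [[-0.059, -0.0, 0.998], [-0.998, -0.0, -0.059], [0.0, -1.0, -0.0]]
ft_force: [0.1, -0.9, -0.4]
grip_width: 0.055
```

```bash
python3 -m pendant '[[[-0.01,0.055,-0.5],0,0.4],[[0,0,-0.6],0,0.4],[[0,0,-0.4],0,0.4],[[0,0,0],0,0.4],[[0,0,0],0,0.4]]'
python3 -m pendant '[[[0,0,-0.08],0,0.4],[[0,0,0],0,0.4],[[0,0,0],0,0.4]]'
python3 - <<'E'
from h import *
im,d=env.get_image("side");crop(im,190,110,290,220,7,"pics/s8.png");print(env.observe()["position"])
E
```

```text
time_s: 13.35
position: [0.5787, 0.1729, 0.0329]
tool_rot: [[-0.06, -0.001, 0.998], [-0.998, -0.0, -0.06], [0.0, -1.0, -0.001]]
ft_force: [1.8, -0.5, -0.3]
grip_width: 0.055
time_s: 13.6
position: [0.579, 0.1738, 0.0313]
tool_rot: [[-0.059, 0.001, 0.998], [-0.998, 0.0, -0.059], [-0.0, -1.0, 0.001]]
ft_force: [-0.2, 0.1, 0.9]
grip_width: 0.0549
[0.57894602 0.17391507 0.03123428]
```

View pics/s8.png

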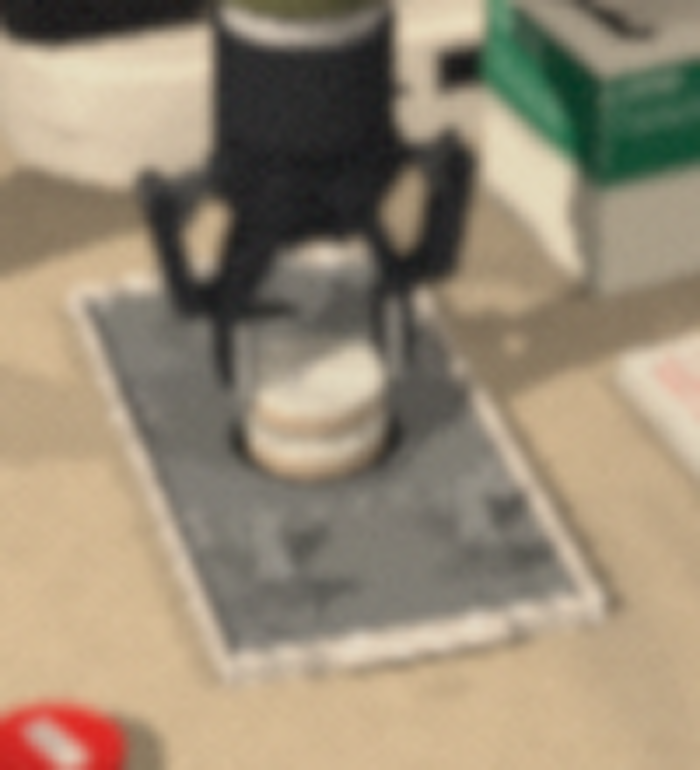

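```bash
python3 -m pendant '[[[0,0,-0.1],0,0.4],[[0,0,0],0,0.4],[[0,0,0],0,0.4]]'
python3 -m pendant '[[[0,0,-0.06],0,0.4],[[0,0,0],0,0.4],[[0,0,0],0,0.4]]'
```

```text
time_s: 13.9
position: [0.5786, 0.1741, 0.0275]
tool_rot: [[-0.059, -0.0, 0.998], [-0.998, -0.0, -0.059], [0.0, -1.0, -0.0]]
ft_force: [-0.3, 0.8, -0.1]
grip_width: 0.0545
time_s: 14.15
position: [0.5786, 0.1741, 0.0257]
tool_rot: [[-0.059, -0.0, 0.998], [-0.998, 0.0, -0.059], [-0.0, -1.0, -0.0]]
ft_force: [0.3, -0.0, -0.0]
grip_width: 0.055
```

```bash
python3 -m pendant '[[[0,0,-0.03],0,0.4],[[0,0,0],0,0.4],[[0,0,0],0,0.4]]'
```

```text
time_s: 14.4
position: [0.5787, 0.1741, 0.0255]
tool_rot: [[-0.059, 0.0, 0.998], [-0.998, 0.0, -0.059], [-0.0, -1.0, 0.0]]
ft_force: [-1.1, -0.0, 4.7]
grip_width: 0.055
```

```bash
python3 -m pendant '[[[0,0,0],0,0.72],[[0,0,0],0,0.78],[[0,0,0],0,0.82],[[0,0,0],0,0.85],[[0,0,0.3],0,0.85],[[0,0,0.8],0,0.85],[[0,0,0.9],0,0.85],[[0,-0.3,0.9],0,0.85],[[0,-0.6,0.9],0,0.85],[[0,-0.8,0.6],0,0.85],[[0,-1,0],0,0.85],[[0,-1,0],0,0.85]]'
python3 -m pendant '[[[0,-1,0],0,0.85],[[0,-1,0],0,0.85],[[0,-1,0],0,0.85],[[0,-1,0],0,0.85],[[0,-1,0],0,0.85],[[0,0,0],0,0.85]]'
python3 - <<'E'
from meas import *
im,d=env.get_image("top");crop(im,100,130,260,240,5,"pics/t9.png");crop(im,340,160,400,220,10,"pics/t9b.png");np.savez("top9.npz",im=im,d=d)
hsv=cv2.cvtColor(im,cv2.COLOR_RGB2HSV);white=(hsv[...,1]<60)&(hsv[...,2]>150)
m=np.zeros(white.shape,bool);m[165:205,155:195]=white[165:205,155:195]
for c in blobs(m,50):
    e=cv2.fitEllipse(c);print(e,cast("top",[e[0]],.037).round(4))
im,d=env.get_image("side");crop(im,190,110,290,220,7,"pics/s9.png");crop(im,270,240,330,310,10,"pics/s9b.png")
E
```

```text
time_s: 15.4
position: [0.579, 0.0622, 0.1591]
tool_rot: [[-0.058, 0.003, 0.998], [-0.998, -0.0, -0.058], [0.0, -1.0, 0.003]]
ft_force: [-0.4, 0.5, -0.8]
grip_width: 0.0726
time_s: 15.9
position: [0.5787, -0.0917, 0.1575]
tool_rot: [[-0.063, 0.001, 0.998], [-0.998, -0.002, -0.063], [0.002, -1.0, 0.001]]
ft_force: [0.3, -0.4, 0.2]
grip_width: 0.0726
((172.10110473632812, 183.20314025878906), (22.919116973876953, 24.30588150024414), 110.93219757080078) [[0.5773 0.172  0.037 ]]
```

View pics/s9.png

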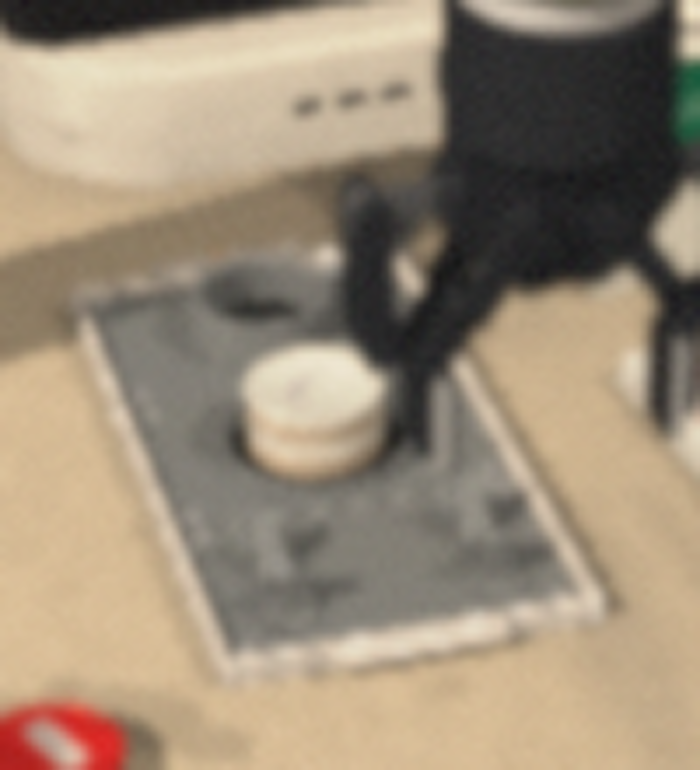

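View pics/t9b.png

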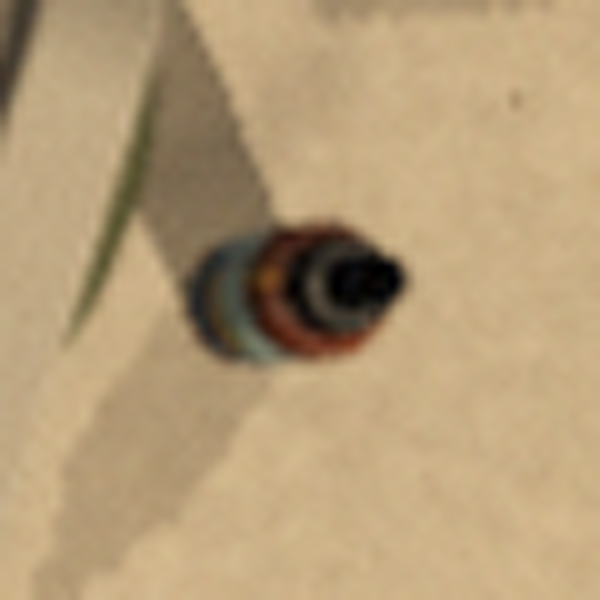

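View pics/s9b.png

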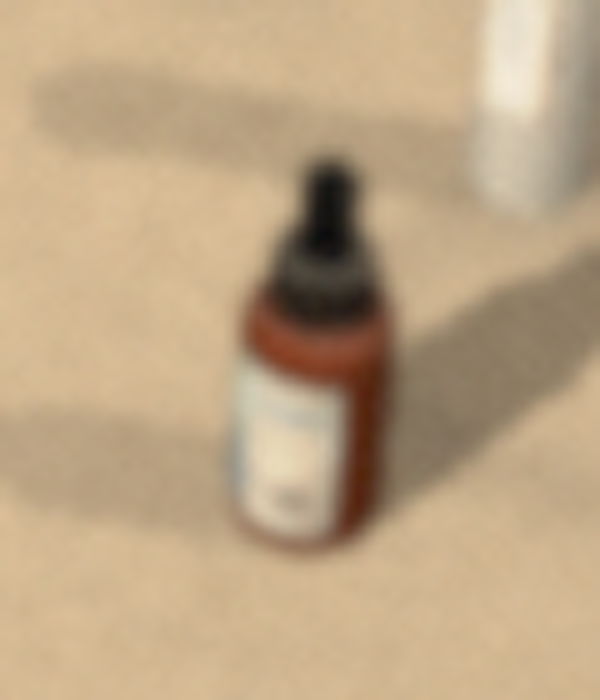

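Run:
```python
from h import *
print("shoulder",cast("top",[(371.1,188.6)],.060).round(4),"base",cast("top",[(365.4,189.6)],0).round(4),"bulb",cast("top",[(378,187.5)],.099).round(4))
for x in [(.562,-.289),(.564,-.288)]:
  print(proj("side",[(*x,0),(*x,.06),(*x,.102)]).round(1).tolist(), proj("top",[(*x,0),(*x,.06),(*x,.102)]).round(1).tolist())
# side: axis: base centre ~crop(305,515)->px
print("side base",cast("side",[(270+30.7-.5,240+51.5-.5)],0).round(4),"side bulb top",cast("side",[(270+32.9-.5,240+16.5-.5)],.102).round(4))
```

```text
shoulder [[ 0.5669 -0.307   0.06  ]] base [[ 0.5677 -0.3124  0.    ]] bulb [[ 0.5673 -0.3098  0.099 ]]
[[293.4, 283.7], [294.8, 263.9], [295.8, 249.2]] [[356.3, 191.7], [363.7, 190.6], [369.4, 189.7]]
[[294.1, 283.1], [295.4, 263.4], [296.5, 248.6]] [[355.9, 191.0], [363.2, 189.7], [369.0, 188.8]]
side base [[ 0.567  -0.3142 -0.    ]] side bulb top [[ 0.5662 -0.3127  0.102 ]]
```

```bash
python3 -m pendant '[[[-0.05,-0.9,0],0,0.85],[[-0.05,-0.9,0],0,0.85],[[-0.05,-0.9,0],0,0.85],[[-0.05,-0.9,0],0,0.85],[[-0.05,-0.9,0],0,0.85],[[-0.05,-0.9,0],0,0.85],[[-0.05,-0.9,0],0,0.85],[[-0.05,-0.9,0],0,0.85],[[0,0,0],0,0.85],[[0,0,0],0,0.85]]'
python3 - <<'E'
from h import *
im,d=env.get_image("side");crop(im,240,150,350,310,5,"pics/s10.png");p=env.observe()["position"];print(p)
E
```

```text
time_s: 16.83
position: [0.5668, -0.3027, 0.1569]
tool_rot: [[-0.059, -0.0, 0.998], [-0.998, 0.001, -0.059], [-0.001, -1.0, -0.0]]
ft_force: [0.2, 0.4, -0.5]
grip_width: 0.073
[ 0.56694521 -0.30170276  0.15698733]
```

View pics/s10.png

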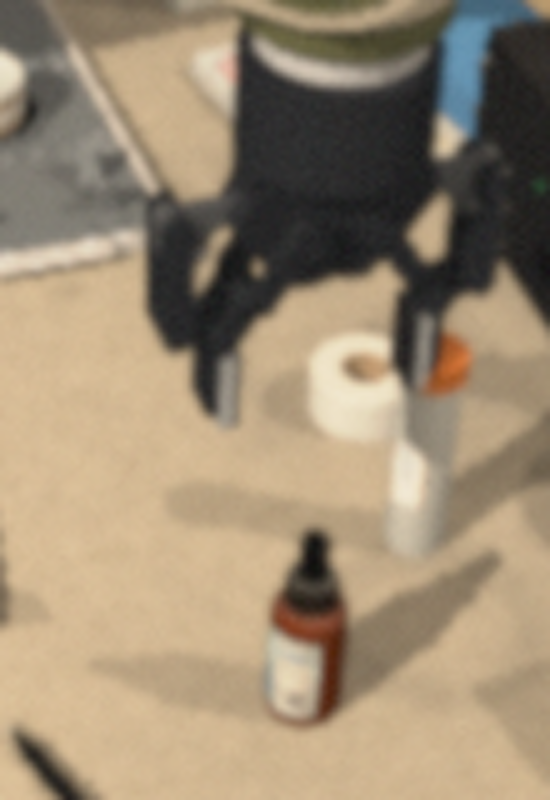

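```bash
python3 -m pendant '[[[0,-0.26,-0.3],0,0.85],[[0,0,-0.7],0,0.85],[[0,0,-0.8],0,0.85],[[0,0,-0.6],0,0.85],[[0,0,-0.3],0,0.85],[[0,0,0],0,0.85],[[0,0,0],0,0.85]]'
python3 - <<'E'
from h import *
im,d=env.get_image("side");crop(im,260,190,340,310,6,"pics/s11.png");p=env.observe()["position"];print(p)
E
```

```text
time_s: 17.47
position: [0.567, -0.3104, 0.0762]
tool_rot: [[-0.058, 0.0, 0.998], [-0.998, -0.0, -0.058], [0.0, -1.0, 0.0]]
ft_force: [0.3, -1.2, 0.2]
grip_width: 0.0726
[ 0.56727537 -0.31072022  0.07696589]
```

View pics/s11.png

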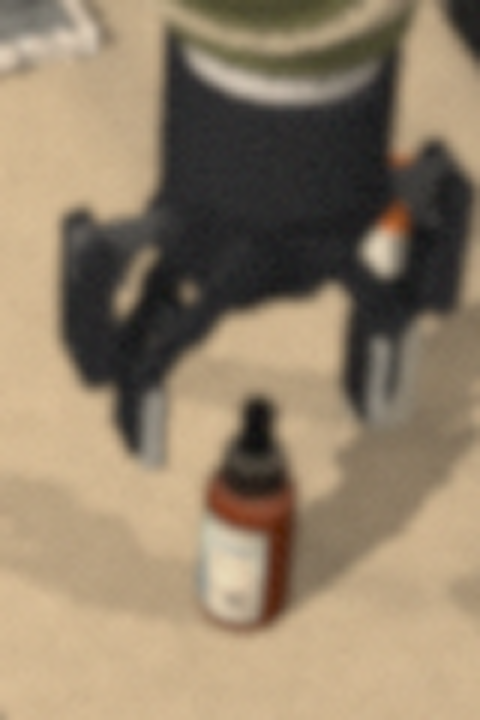

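```bash
python3 -m pendant '[[[0,0,-0.5],0,0.85],[[0,0,-0.5],0,0.85],[[0,0,-0.3],0,0.85],[[0,0,0],0,0.85],[[0,0,0],0,0.85]]' 40
python3 -m pendant '[[[0,0,0],0,0.5],[[0,0,0],0,0.3],[[0,0,0],0,0.2],[[0,0,0],0,0.2],[[0,0,0],0,0.2],[[0,0,0],0,0.2],[[0,0,0],0,0.2],[[0,0,0],0,0.2]]' 40
python3 - <<'E'
from h import *
im,d=env.get_image("side");crop(im,260,190,340,310,6,"pics/s12.png");p=env.observe()["position"];print(p)
E
```

```text
time_s: 17.93
position: [0.5669, -0.3109, 0.0376]
tool_rot: [[-0.059, 0.001, 0.998], [-0.998, -0.0, -0.059], [0.0, -1.0, 0.001]]
ft_force: [-0.6, -0.3, -0.0]
grip_width: 0.0726
time_s: 18.6
position: [0.5671, -0.311, 0.0378]
tool_rot: [[-0.059, 0.001, 0.998], [-0.998, -0.001, -0.059], [0.001, -1.0, 0.001]]
ft_force: [0.4, 0.8, 5.4]
grip_width: 0.0303
[ 0.56712711 -0.3110827   0.03783652]
```

View pics/s12.png

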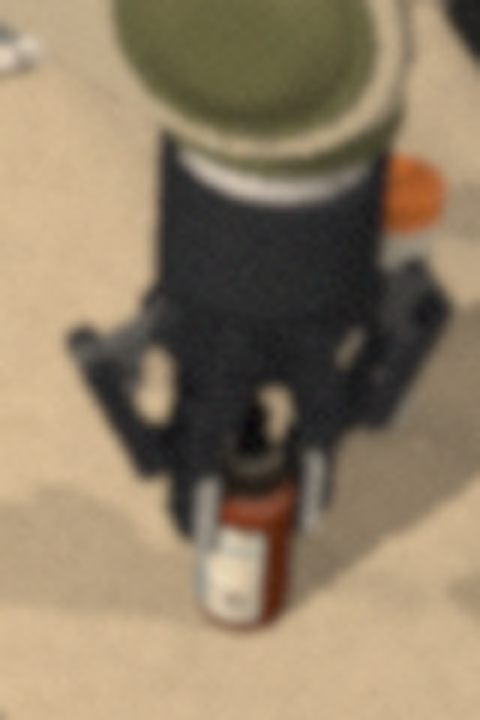

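```bash
python3 -m pendant '[[[0,0,0.3],0,0.2],[[0,0,0.7],0,0.2],[[0,0,0.8],0,0.2],[[0,0,0.7],0,0.2],[[0,0,0.3],0,0.2],[[0,0,0],0,0.2]]' 40
python3 -m pendant '[[[0.03,0.5,0],0,0.2],[[0.03,0.95,0],0,0.2],[[0.03,0.95,0],0,0.2],[[0.03,0.95,0],0,0.2],[[0.03,0.95,0],0,0.2],[[0.03,0.95,0],0,0.2],[[0.03,0.95,0],0,0.2],[[0.03,0.95,0],0,0.2],[[0.03,0.95,0],0,0.2],[[0.03,0.95,0],0,0.2]]'
python3 - <<'E'
from h import *
im,d=env.get_image("side");crop(im,190,110,330,260,5,"pics/s13.png");p=env.observe()["position"];print(p,env.observe()["grip_width"])
E
```

```text
time_s: 19.15
position: [0.5673, -0.3112, 0.1232]
tool_rot: [[-0.059, 0.003, 0.998], [-0.998, -0.002, -0.059], [0.002, -1.0, 0.003]]
ft_force: [-0.4, 0.5, -0.2]
grip_width: 0.0309
time_s: 19.98
position: [0.5744, -0.0369, 0.1192]
tool_rot: [[-0.058, -0.003, 0.998], [-0.998, 0.001, -0.058], [-0.001, -1.0, -0.003]]
ft_force: [-0.4, -0.1, -1.8]
grip_width: 0.0309
[ 0.57401598 -0.03225732  0.1192585 ] 0.030933853382520554
```

View pics/s13.png

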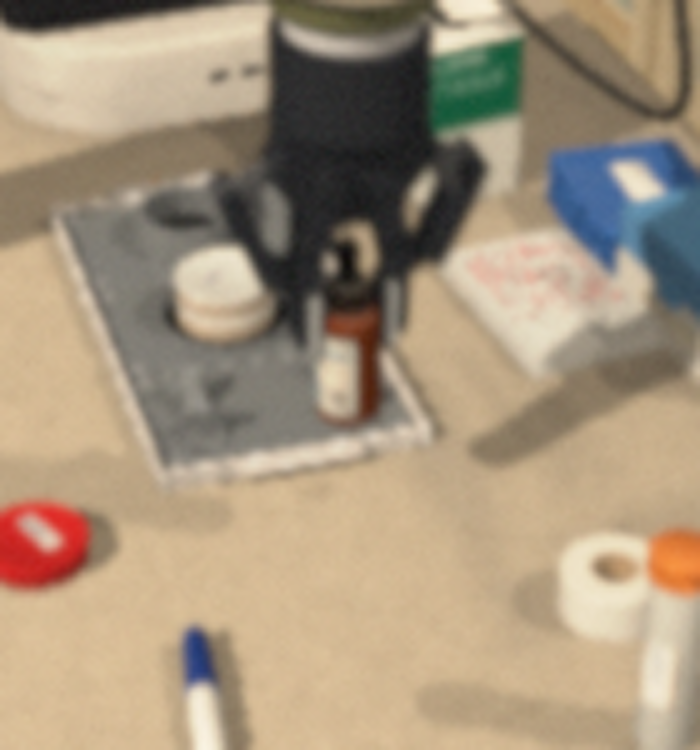

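Run:
```python
from h import *
im,d=env.get_image("top");cv2.imwrite("pics/t13.png",im[:,:,::-1])
P=cloud("top",d)
a=np.load("top0.npz");Q=cloud("top",a["d"])
m=(Q[...,2]>.05)&(Q[...,1]>.25)&(Q[...,0]<.85);print(Q[m].min(0),Q[m].max(0))
for y in np.arange(.25,.62,.04):
    for x in (.45,.55,.65,.75):
        k=(abs(Q[...,1]-y)<.02)&(abs(Q[...,0]-x)<.05);print(round(y,2),x,Q[k][:,2].max().round(3) if k.any() else None,end='; ')
    print()
# arm points near
k=(P[...,2]>.15)&(P[...,1]>-.3);print("arm",[ (round(z,2),P[(P[...,2]>z)&(P[...,2]<z+.05)&k][:,1].max().round(3),P[(P[...,2]>z)&(P[...,2]<z+.05)&k][:,0].max().round(3)) for z in np.arange(.15,.45,.05) if ((P[...,2]>z)&(P[...,2]<z+.05)&k).any()])
```

```text
[0.49076431 0.25106647 0.05000445] [0.83499285 0.54769619 0.40629598]
0.25 0.45 0.005; 0.25 0.55 0.03; 0.25 0.65 0.029; 0.25 0.75 0.139; 
0.29 0.45 0.004; 0.29 0.55 0.032; 0.29 0.65 0.031; 0.29 0.75 0.146; 
0.33 0.45 0.004; 0.33 0.55 0.016; 0.33 0.65 0.015; 0.33 0.75 0.406; 
0.37 0.45 0.004; 0.37 0.55 0.005; 0.37 0.65 0.004; 0.37 0.75 0.399; 
0.41 0.45 0.022; 0.41 0.55 0.07; 0.41 0.65 0.071; 0.41 0.75 0.337; 
0.45 0.45 0.143; 0.45 0.55 0.144; 0.45 0.65 0.142; 0.45 0.75 0.214; 
0.49 0.45 0.142; 0.49 0.55 0.145; 0.49 0.65 0.143; 0.49 0.75 0.213; 
0.53 0.45 0.142; 0.53 0.55 0.143; 0.53 0.65 0.144; 0.53 0.75 0.141; 
0.57 0.45 0.005; 0.57 0.55 None; 0.57 0.65 None; 0.57 0.75 None; 
0.61 0.45 0.005; 0.61 0.55 None; 0.61 0.65 None; 0.61 0.75 None; 
arm [(np.float64(0.15), np.float64(0.477), np.float64(0.972)), (np.float64(0.2), np.float64(0.478), np.float64(0.89)), (np.float64(0.25), np.float64(0.425), np.float64(0.909)), (np.float64(0.3), np.float64(0.415), np.float64(0.877)), (np.float64(0.35), np.float64(0.382), np.float64(0.752)), (np.float64(0.4), np.float64(0.348), np.float64(0.752)), (np.float64(0.45), np.float64(0.068), np.float64(0.52))]
```

View pics/t13.png

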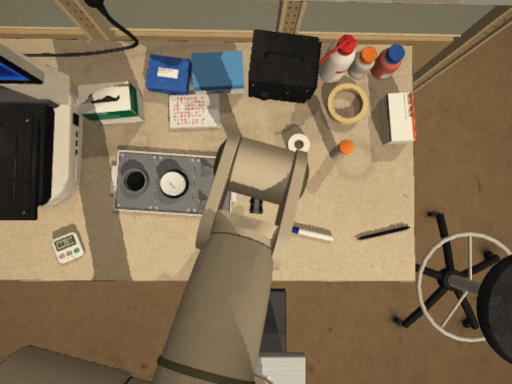

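Run:
```python
from h import *
a=np.load("top0.npz");Q=cloud("top",a["d"])
m=(Q[...,2]>.17)&(Q[...,2]<.6)&(Q[...,1]>.15)&(Q[...,0]<.9)
v,u=np.where(m);print(len(v));q=Q[m]
for lo in np.arange(.2,.7,.05):
    k=(q[:,1]>lo)&(q[:,1]<lo+.05)
    if k.any(): print(round(lo,2),q[k].min(0).round(3),q[k].max(0).round(3),u[k].min(),u[k].max(),v[k].min(),v[k].max())
```

```text
1683
0.2 [0.871 0.245 0.293] [0.884 0.25  0.312] 97 104 0 6
0.25 [0.87  0.25  0.171] [0.898 0.272 0.315] 84 122 0 29
0.3 [0.734 0.345 0.289] [0.753 0.35  0.406] 0 44 44 83
0.35 [0.733 0.35  0.285] [0.736 0.4   0.399] 0 41 57 83
0.4 [0.733 0.4   0.17 ] [0.828 0.45  0.319] 0 32 52 91
0.45 [0.757 0.45  0.171] [0.828 0.479 0.227] 0 24 47 91
```

```bash
python3 -m pendant '[[[0.03,0.93,0],0,0.2],[[0.03,0.93,0],0,0.2],[[0.03,0.93,0],0,0.2],[[0.03,0.93,0],0,0.2],[[0.03,0.93,0],0,0.2],[[0.03,0.93,0],0,0.2],[[0.03,0.93,0],0,0.2],[[0.03,0.93,0],0,0.2]]'
python3 -m pendant '[[[0.03,0.9,0],0,0.2],[[0.03,0.9,0],0,0.2],[[0.03,0.7,0],0,0.2],[[0,0.2,0],0,0.2],[[0,0,0],0,0.2],[[0,0,0],0,0.2],[[0,0,0],0,0.2]]'
python3 - <<'E'
from h import *
im,d=env.get_image("side");crop(im,180,80,300,210,6,"pics/s14.png")
im,d=env.get_image("top");cv2.imwrite("pics/t14.png",im[:,:,::-1]);p=env.observe()["position"];print(p)
E
```

```text
time_s: 20.75
position: [0.5819, 0.185, 0.1194]
tool_rot: [[-0.059, -0.003, 0.998], [-0.998, -0.0, -0.059], [0.001, -1.0, -0.003]]
ft_force: [0.1, -0.6, -0.9]
grip_width: 0.0307
time_s: 21.33
position: [0.5855, 0.2636, 0.1205]
tool_rot: [[-0.06, -0.001, 0.998], [-0.998, -0.001, -0.06], [0.001, -1.0, -0.001]]
ft_force: [0.5, 0.1, 0.0]
grip_width: 0.0303
[0.5857113  0.26366127 0.1208175 ]
```

View pics/s14.png

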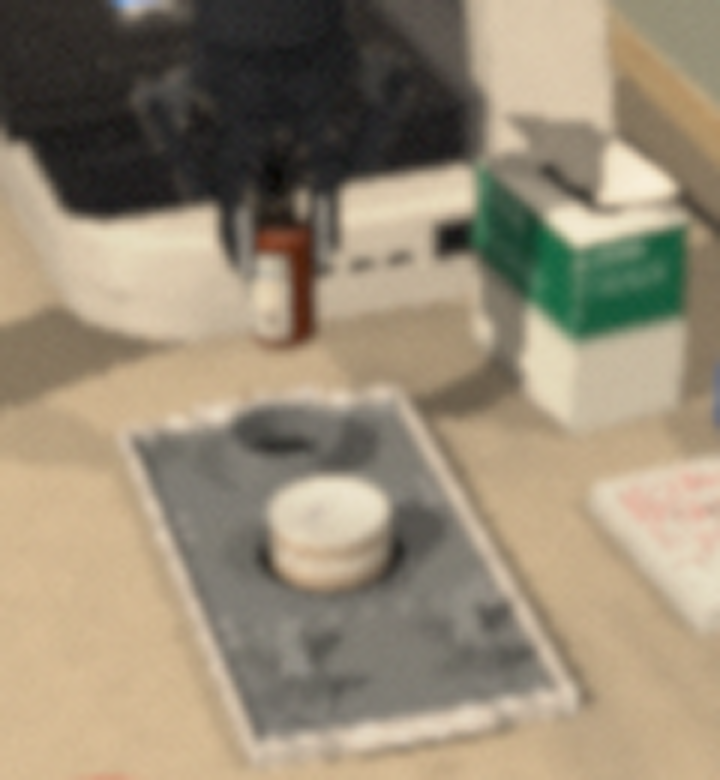

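View pics/t14.png

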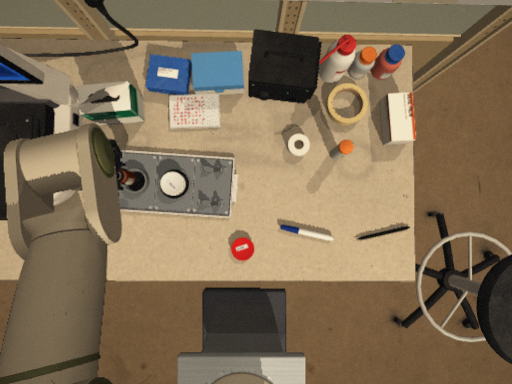

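Run:
```python
from h import *
im,d=env.get_image("top");P=cloud("top",d)
for u,v in [(15,165),(15,185),(30,155),(50,150),(80,150),(100,150),(110,180),(30,230),(60,260),(90,220),(10,230),(60,190)]: print((u,v),P[v,u].round(3))
im,d=env.get_image("side");cv2.imwrite("pics/s14f.png",im[:,:,::-1])
```

```text
(15, 165) [0.574 0.306 0.425]
(15, 185) [0.546 0.302 0.43 ]
(30, 155) [0.589 0.289 0.419]
(50, 150) [0.596 0.262 0.419]
(80, 150) [0.596 0.219 0.424]
(100, 150) [0.599 0.2   0.403]
(110, 180) [0.559 0.197 0.369]
(30, 230) [0.486 0.275 0.437]
(60, 260) [0.453 0.212 0.482]
(90, 220) [0.5   0.193 0.445]
(10, 230) [0.486 0.297 0.444]
(60, 190) [0.542 0.266 0.382]
```

View pics/s14f.png

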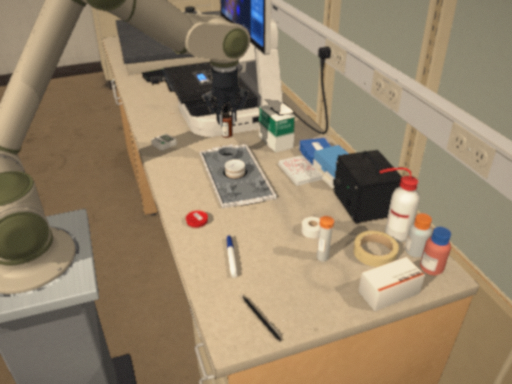

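```bash
python3 -m pendant '[[[-0.05,0.13,-0.3],0,0.2],[[0,0,-0.6],0,0.2],[[0,0,-0.5],0,0.2],[[0,0,0],0,0.2],[[0,0,0],0,0.2]]'
python3 - <<'E'
from h import *
im,d=env.get_image("side");crop(im,190,90,270,180,8,"pics/s15.png")
p=env.observe()["position"];print(p)
x=[(.584+.026*np.cos(t),.2675+.026*np.sin(t),.027) for t in np.linspace(0,6.28,9)]
print(proj("side",x).round(1).tolist())
E
```

```text
time_s: 21.95
position: [0.5837, 0.2687, 0.0782]
tool_rot: [[-0.059, -0.002, 0.998], [-0.998, -0.0, -0.059], [0.001, -1.0, -0.002]]
ft_force: [-0.8, 0.5, -0.2]
grip_width: 0.0309
[0.58421841 0.26888979 0.07920423]
[[234.6, 149.5], [230.4, 147.1], [224.0, 146.9], [219.0, 149.1], [218.4, 152.4], [222.5, 154.9], [229.1, 155.0], [234.1, 152.8], [234.6, 149.5]]
```

View pics/s15.png

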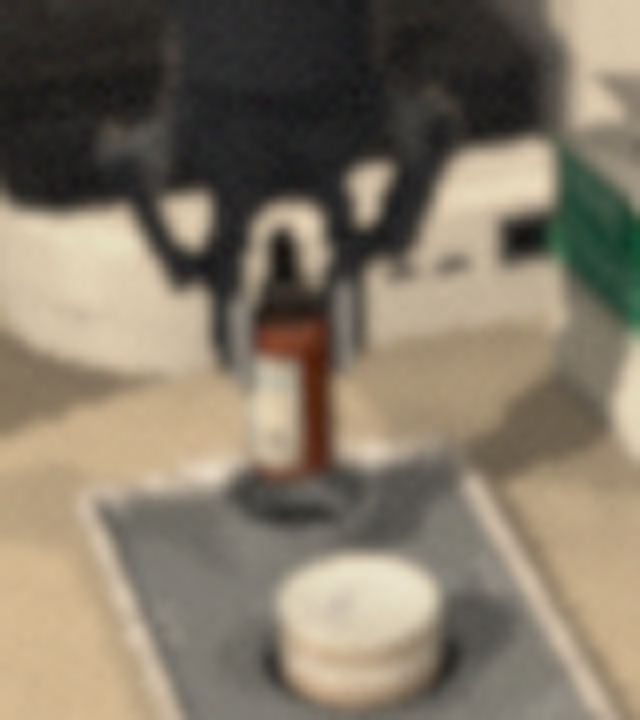

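```bash
python3 -m pendant '[[[0,0,-0.3],0,0.2],[[0,0,-0.4],0,0.2],[[0,0,-0.25],0,0.2],[[0,0,0],0,0.2],[[0,0,0],0,0.2]]'
python3 -m pendant '[[[0,0,-0.1],0,0.2],[[0,0,0],0,0.2],[[0,0,0],0,0.2]]'
```

```text
time_s: 22.42
position: [0.5841, 0.2688, 0.0504]
tool_rot: [[-0.059, -0.0, 0.998], [-0.998, -0.0, -0.059], [0.0, -1.0, -0.0]]
ft_force: [0.1, -0.9, -0.6]
grip_width: 0.0305
time_s: 22.67
position: [0.5842, 0.2689, 0.0477]
tool_rot: [[-0.059, 0.0, 0.998], [-0.998, 0.0, -0.059], [-0.0, -1.0, 0.0]]
ft_force: [-0.0, 0.1, -0.6]
grip_width: 0.0305
```

```bash
python3 -m pendant '[[[0,0,-0.06],0,0.2],[[0,0,0],0,0.2],[[0,0,0],0,0.2]]'
```

```text
time_s: 22.92
position: [0.5841, 0.2688, 0.0456]
tool_rot: [[-0.059, -0.0, 0.998], [-0.998, -0.0, -0.059], [0.0, -1.0, -0.0]]
ft_force: [0.1, 1.7, -0.1]
grip_width: 0.0309
```

```bash
python3 -m pendant '[[[0,0,-0.04],0,0.2],[[0,0,0],0,0.2],[[0,0,0],0,0.2]]'
```

```text
time_s: 23.17
position: [0.5843, 0.2689, 0.0449]
tool_rot: [[-0.059, 0.001, 0.998], [-0.998, 0.0, -0.059], [-0.0, -1.0, 0.001]]
ft_force: [-1.2, -0.3, 3.2]
grip_width: 0.0307
```

```bash
python3 -m pendant '[[[0,0,0],0,0.45],[[0,0,0],0,0.55],[[0,0,0],0,0.65],[[0,0,0],0,0.7],[[0,0,0.3],0,0.7],[[0,0,0.7],0,0.7],[[0,0,0.9],0,0.7],[[0,0,0.9],0,0.7],[[0,0,0.7],0,0.7],[[0,0,0.3],0,0.7],[[0,0,0],0,0.7]]'
python3 -m pendant '[[[-0.26,-0.89,0],-0.12,0.7],[[-0.26,-0.89,0],-0.12,0.7],[[-0.26,-0.89,0],-0.12,0.7],[[-0.26,-0.89,0],-0.12,0.7],[[-0.26,-0.89,0],-0.12,0.7],[[-0.26,-0.89,0],-0.12,0.7],[[-0.26,-0.89,0],-0.12,0.7],[[-0.26,-0.89,0],-0.12,0.7],[[-0.26,-0.89,0],-0.12,0.7],[[-0.26,-0.89,0],-0.12,0.7],[[-0.26,-0.89,0],-0.12,0.7],[[-0.26,-0.89,0],-0.12,0.7]]'
python3 - <<'E'
from meas import *
im,d=env.get_image("side");crop(im,190,90,290,300,3,"pics/s16.png")
imt,d=env.get_image("top");crop(imt,100,130,360,250,3,"pics/t16.png");s=env.observe();print(s["q"],s["position"])
E
```

```text
time_s: 24.08
position: [0.5848, 0.2691, 0.161]
tool_rot: [[-0.059, 0.005, 0.998], [-0.998, 0.001, -0.059], [-0.001, -1.0, 0.004]]
ft_force: [0.3, 0.8, -0.4]
grip_width: 0.0599
time_s: 25.08
position: [0.4892, -0.0525, 0.1571]
tool_rot: [[-0.184, -0.002, 0.983], [-0.983, 0.001, -0.184], [-0.0, -1.0, -0.003]]
ft_force: [0.6, -0.6, -0.3]
grip_width: 0.0594
[-2.01155456e+01  2.02754390e+01  9.02186912e+01 -3.88978380e-02
  6.96559224e+01 -9.30330812e+00] [ 0.48918153 -0.0542071   0.1571209 ]
```

View pics/s16.png

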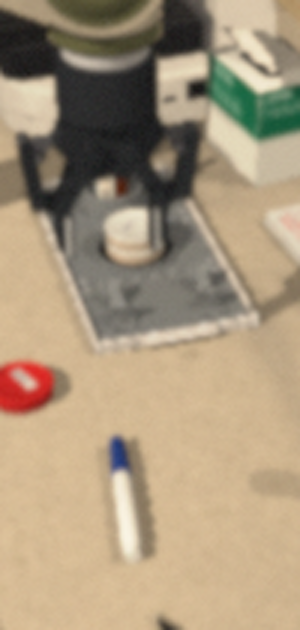

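View pics/t16.png

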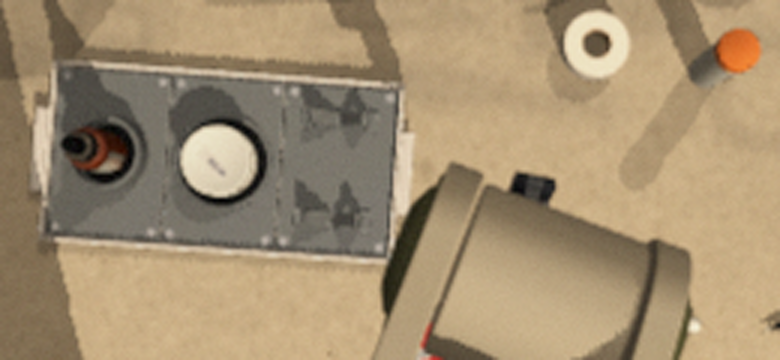

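```bash
python3 -m pendant '[[[-0.27,-0.9,0],-0.12,0.7],[[-0.27,-0.9,0],-0.12,0.6],[[-0.27,-0.9,0],-0.12,0.6],[[-0.27,-0.9,0],-0.12,0.6],[[0,0,-0.9],0,0.6],[[0,0,-0.9],0,0.6],[[0,0,-0.9],0,0.6],[[0,0,-0.6],0,0.6],[[0,0,-0.2],0,0.6],[[0,0,0],0,0.6],[[0,0,0],0,0.6]]'
python3 - <<'E'
from meas import *
im,d=env.get_image("side");crop(im,190,200,270,290,8,"pics/s17.png");s=env.observe();print(s["position"])
E
```

```text
time_s: 26.1
position: [0.4583, -0.1593, 0.0536]
tool_rot: [[-0.224, -0.0, 0.975], [-0.975, 0.0, -0.224], [-0.0, -1.0, -0.0]]
ft_force: [-0.3, -0.1, 0.9]
grip_width: 0.0514
[ 0.45856636 -0.15953387  0.05414296]
```

View pics/s17.png

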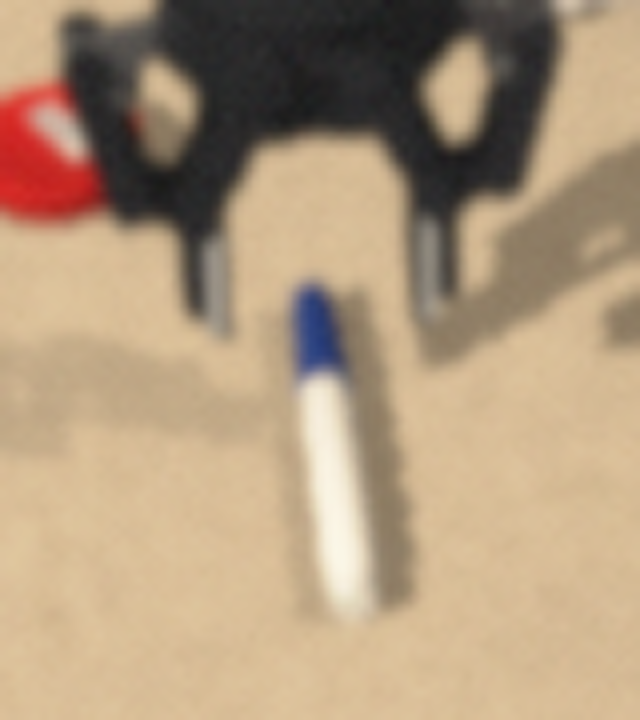

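```bash
python3 -m pendant '[[[0,-0.02,-0.5],0,0.6],[[0,0,-0.5],0,0.6],[[0,0,-0.4],0,0.6],[[0,0,-0.25],0,0.6],[[0,0,0],0,0.6],[[0,0,0],0,0.6]]' 40
python3 -m pendant '[[[0,0,0],0,0.4],[[0,0,0],0,0.2],[[0,0,0],0,0.05],[[0,0,0],0,0.05],[[0,0,0],0,0.05],[[0,0,0],0,0.05],[[0,0,0],0,0.05]]' 40
python3 - <<'E'
from meas import *
im,d=env.get_image("side");crop(im,190,200,270,290,8,"pics/s18.png");s=env.observe();print(s["position"],s["grip_width"])
E
```

```text
time_s: 26.65
position: [0.4584, -0.1603, 0.0045]
tool_rot: [[-0.224, 0.001, 0.975], [-0.975, -0.0, -0.224], [0.0, -1.0, 0.001]]
ft_force: [-0.0, -0.1, -0.4]
grip_width: 0.0512
time_s: 27.23
position: [0.4585, -0.1604, 0.0047]
tool_rot: [[-0.224, 0.001, 0.975], [-0.975, -0.001, -0.224], [0.001, -1.0, 0.002]]
ft_force: [0.3, 0.6, 6.0]
grip_width: 0.014
[ 0.45847196 -0.16036342  0.00471983] 0.014036082900001677
```

View pics/s18.png

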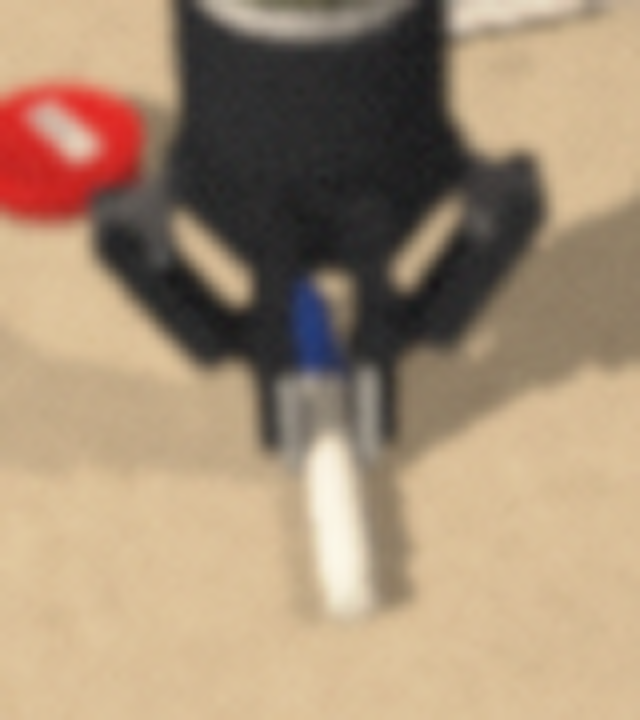

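```bash
python3 -m pendant '[[[0,0,0.3],0,0.05],[[0,0,0.7],0,0.05],[[0,0,0.8],0,0.05],[[0,0,0.7],0,0.05],[[0,0,0.3],0,0.05],[[0.22,0.47,0],-0.9,0.05],[[0.22,0.47,0],-0.95,0.05],[[0.22,0.47,0],-0.95,0.05],[[0.22,0.47,0],-0.95,0.05],[[0.22,0.47,0],-0.95,0.05],[[0.22,0.47,0],-0.95,0.05]]' 40
python3 -m pendant '[[[0.22,0.47,0],-0.95,0.05],[[0.22,0.47,0],-0.95,0.05],[[0.22,0.47,0],-0.95,0.05],[[0.22,0.47,0],-0.95,0.05],[[0.22,0.47,0],-0.95,0.05],[[0.22,0.47,0],-0.95,0.05],[[0.22,0.47,0],-0.95,0.05],[[0.22,0.47,0],-0.95,0.05],[[0.22,0.47,0],-0.95,0.05],[[0.22,0.47,0],-0.95,0.05],[[0.22,0.47,0],-0.9,0.05]]'
python3 -m pendant '[[[0,0,0],0,0.05],[[0,0,0],0,0.05]]'
```

```text
time_s: 28.2
position: [0.4977, -0.0748, 0.0878]
tool_rot: [[-0.662, -0.0, 0.749], [-0.749, 0.0, -0.662], [0.0, -1.0, -0.0]]
ft_force: [0.4, -0.5, 0.3]
grip_width: 0.0137
time_s: 29.12
position: [0.5703, 0.0802, 0.0877]
tool_rot: [[-0.998, -0.001, -0.06], [0.06, 0.0, -0.998], [0.001, -1.0, 0.0]]
ft_force: [0.3, 0.0, -0.4]
grip_width: 0.0143
time_s: 29.28
position: [0.57, 0.0798, 0.0876]
tool_rot: [[-0.999, -0.001, -0.053], [0.053, -0.0, -0.999], [0.001, -1.0, 0.0]]
ft_force: [-0.2, -0.5, -0.7]
grip_width: 0.0139
```

```bash
python3 -m pendant '[[[0.1,-0.01,-0.4],-0.05,0.05],[[0,0,-0.6],0,0.05],[[0,0,-0.4],0,0.05],[[0,0,0],0,0.05],[[0,0,0],0,0.05]]'
python3 - <<'E'
from h import *
im,d=env.get_image("side");crop(im,190,130,290,220,7,"pics/s19.png")
im,d=env.get_image("top");crop(im,150,130,260,230,6,"pics/t19.png");print(env.observe()["position"])
E
```

```text
time_s: 29.7
position: [0.5728, 0.0785, 0.0452]
tool_rot: [[-0.998, -0.002, -0.061], [0.061, 0.0, -0.998], [0.002, -1.0, 0.0]]
ft_force: [0.1, 0.1, 0.7]
grip_width: 0.0138
[0.5735827  0.07876017 0.04641277]
```

View pics/s19.png

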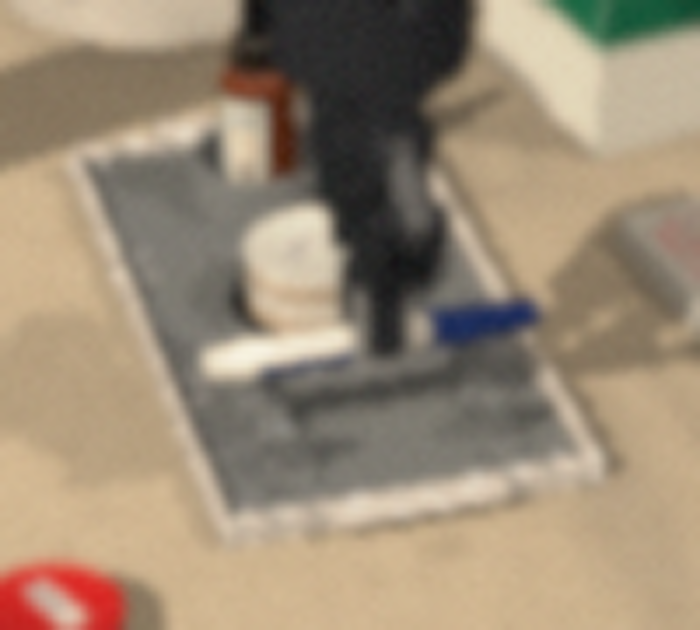

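View pics/t19.png

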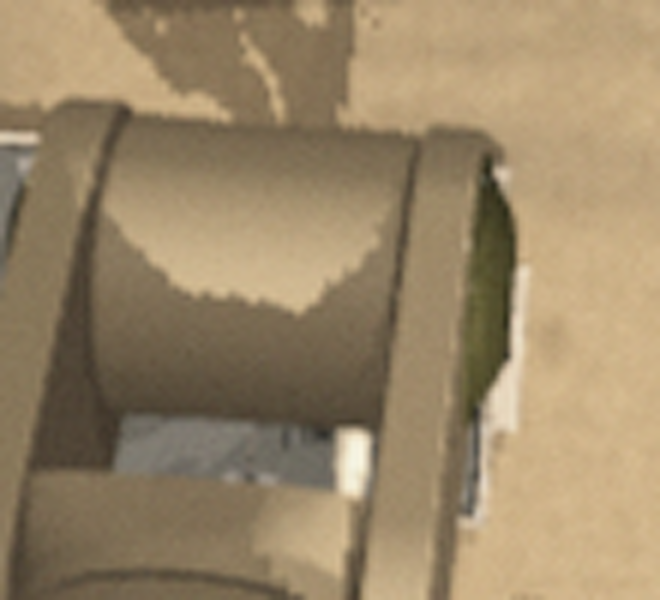

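```bash
python3 -m pendant '[[[0,0.01,-0.3],0,0.05],[[0,0,-0.3],0,0.05],[[0,0,-0.2],0,0.05],[[0,0,0],0,0.05],[[0,0,0],0,0.05]]'
python3 -m pendant '[[[0,0,-0.08],0,0.05],[[0,0,0],0,0.05],[[0,0,0],0,0.05]]'
```

```text
time_s: 30.22
position: [0.573, 0.0793, 0.0213]
tool_rot: [[-0.998, -0.001, -0.06], [0.06, -0.0, -0.998], [0.001, -1.0, 0.0]]
ft_force: [-0.3, -1.0, 0.4]
grip_width: 0.0141
time_s: 30.47
position: [0.5733, 0.0788, 0.0203]
tool_rot: [[-0.998, 0.0, -0.06], [0.06, -0.001, -0.998], [-0.001, -1.0, 0.001]]
ft_force: [-4.4, -5.0, 10.0]
grip_width: 0.0138
```

```bash
python3 -m pendant '[[[0,-0.06,0],0,0.05],[[0,0,0],0,0.05],[[0,0,0],0,0.05]]'
```

```text
time_s: 30.72
position: [0.5734, 0.0777, 0.0196]
tool_rot: [[-0.998, 0.0, -0.06], [0.06, -0.0, -0.998], [-0.0, -1.0, 0.0]]
ft_force: [-1.3, -1.7, 3.2]
grip_width: 0.014
```

```bash
python3 -m pendant '[[[0,0,-0.04],0,0.05],[[0,0,0],0,0.05],[[0,0,0],0,0.05]]'
```

```text
time_s: 30.97
position: [0.5735, 0.0776, 0.0193]
tool_rot: [[-0.998, 0.001, -0.06], [0.06, -0.0, -0.998], [-0.001, -1.0, 0.0]]
ft_force: [-3.9, -3.0, 10.8]
grip_width: 0.0139
```

```bash
python3 -m pendant '[[[0,-0.03,0],0,0.05],[[0,0,0],0,0.05],[[0,0,0],0,0.05]]'
python3 -m pendant '[[[0,0,0],0,0.25],[[0,0,0],0,0.35],[[0,0,0],0,0.4],[[0,0,0],0,0.4],[[0,0,0],0,0.4]]'
```

```text
time_s: 31.22
position: [0.5735, 0.0775, 0.0192]
tool_rot: [[-0.998, 0.001, -0.06], [0.06, 0.001, -0.998], [-0.001, -1.0, -0.001]]
ft_force: [-2.7, 2.2, 11.2]
grip_width: 0.0135
time_s: 31.63
position: [0.5732, 0.0769, 0.0181]
tool_rot: [[-0.998, -0.0, -0.06], [0.06, 0.0, -0.998], [0.0, -1.0, -0.0]]
ft_force: [-0.6, 1.0, -0.2]
grip_width: 0.0337
```

Released with the force gone; lift straight up, move aside and inspect.

```bash
python3 -m pendant '[[[0,0,0.2],0,0.4],[[0,0,0.5],0,0.4],[[0,0,0.9],0,0.4],[[0,0,0.9],0,0.4],[[0,0,0.9],0,0.4],[[-0.4,-0.8,0.8],0,0.4],[[-0.4,-0.8,0],0,0.4],[[-0.4,-0.8,0],0,0.4],[[-0.4,-0.8,0],0,0.4],[[-0.4,-0.8,0],0,0.4],[[-0.4,-0.8,0],0,0.4],[[-0.4,-0.8,0],0,0.4]]'
python3 -m pendant '[[[-0.4,-0.8,0],0,0.4],[[-0.4,-0.8,0],0,0.4],[[-0.4,-0.8,0],0,0.4],[[0,0,0],0,0.4]]'
python3 - <<'E'
from meas import *
im,d=env.get_image("side");crop(im,180,110,290,220,6,"pics/s20.png");cv2.imwrite("pics/s20f.png",im[:,:,::-1])
im,d=env.get_image("top");crop(im,100,130,260,235,5,"pics/t20.png");cv2.imwrite("pics/t20f.png",im[:,:,::-1])
P=cloud("top",d);hsv=cv2.cvtColor(im,cv2.COLOR_RGB2HSV)
print("bottle top view: expected upright", proj("top",[(.584,.2685,.007),(.584,.2685,.067),(.584,.2685,.109)]).round(1).tolist(),"side",proj("side",[(.584,.2685,.007),(.584,.2685,.067),(.584,.2685,.109)]).round(1).tolist())
c,s=np.cos(np.radians(-3.4)),np.sin(np.radians(-3.4))
print("marker ends exp",proj("top",[(.573+e*.0675*c,.078+e*.0675*s,.021) for e in(-1,1)]).round(1).tolist(),proj("side",[(.573+e*.0675*c,.078+e*.0675*s,.021) for e in(-1,1)]).round(1).tolist())
E
```

```text
time_s: 32.63
position: [0.4885, -0.0922, 0.1448]
tool_rot: [[-0.998, 0.0, -0.06], [0.06, -0.0, -0.998], [-0.0, -1.0, 0.0]]
ft_force: [0.2, -0.8, -0.1]
grip_width: 0.0343
time_s: 32.97
position: [0.452, -0.1664, 0.1448]
tool_rot: [[-0.998, 0.0, -0.064], [0.064, -0.001, -0.998], [-0.0, -1.0, 0.001]]
ft_force: [0.4, 0.0, 0.5]
grip_width: 0.0341
bottle top view: expected upright [[136.0, 181.0], [128.1, 179.1], [122.0, 177.6]] side [[226.6, 156.4], [226.0, 139.3], [225.5, 126.8]]
marker ends exp [[209.6, 212.9], [213.5, 158.7]] [[219.6, 190.3], [266.7, 182.3]]
```

View pics/s20.png

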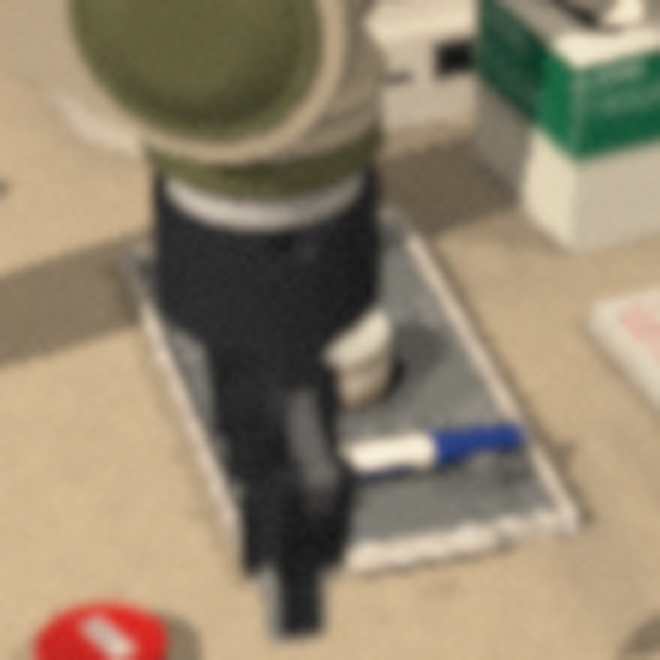

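View pics/t20.png

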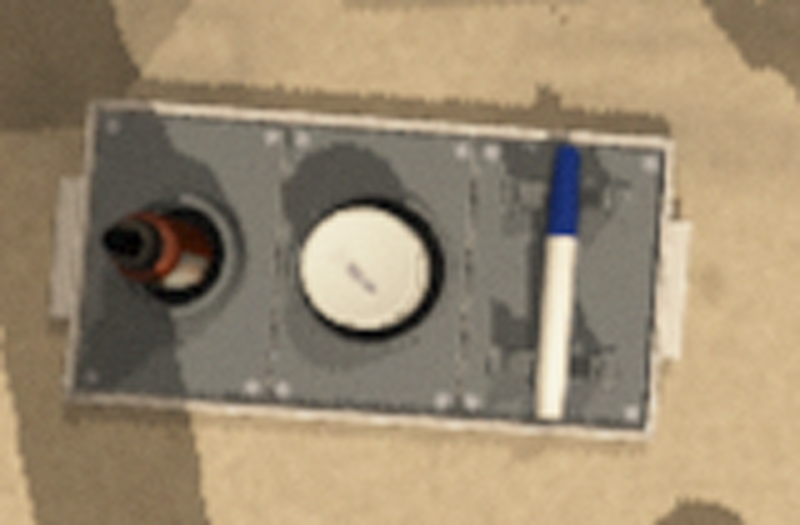

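View pics/t20f.png

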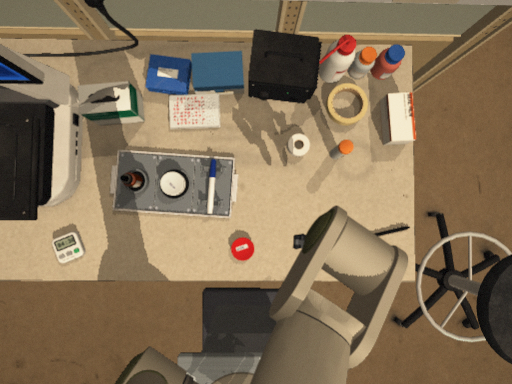

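```bash
python3 -m pendant '[[[0,-0.8,0.5],0,0.4],[[0,-0.9,0.5],0,0.4],[[0,-0.9,0],0,0.4],[[0,-0.9,0],0,0.4],[[0,0,0],0,0.4],[[0,0,0],0,0.4]]'
python3 - <<'E'
from meas import *
im,d=env.get_image("side");crop(im,180,110,290,220,6,"pics/s21.png");print(env.observe()["ft_force"])
E
```

```text
time_s: 33.57
position: [0.4536, -0.268, 0.1741]
tool_rot: [[-0.998, -0.0, -0.061], [0.061, 0.001, -0.998], [0.0, -1.0, -0.001]]
ft_force: [0.0, -0.1, 0.1]
grip_width: 0.034
[-0.89382192 -0.54055165 -0.39477196]
```

View pics/s21.png

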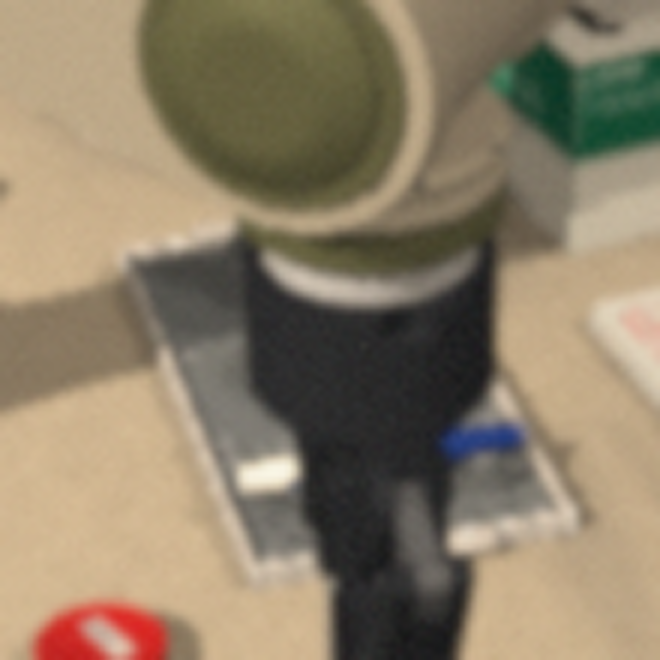

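```bash
python3 -m pendant '[[[-0.8,0.5,0.5],0,0.4],[[-0.8,0.5,0.5],0,0.4],[[-0.8,0.5,0],0,0.4],[[-0.8,0.5,0],0,0.4],[[-0.4,0.5,0],0,0.4],[[0,0,0],0,0.4],[[0,0,0],0,0.4]]'
python3 - <<'E'
from meas import *
im,d=env.get_image("side");crop(im,180,110,290,220,6,"pics/s22.png");print(env.observe()["ft_force"])
E
```

```text
time_s: 34.2
position: [0.3453, -0.1918, 0.2048]
tool_rot: [[-0.998, 0.001, -0.059], [0.059, -0.001, -0.998], [-0.001, -1.0, 0.0]]
ft_force: [0.6, 0.2, -0.6]
grip_width: 0.0345
[-0.1922348  -0.27782987  0.35135075]
```

View pics/s22.png

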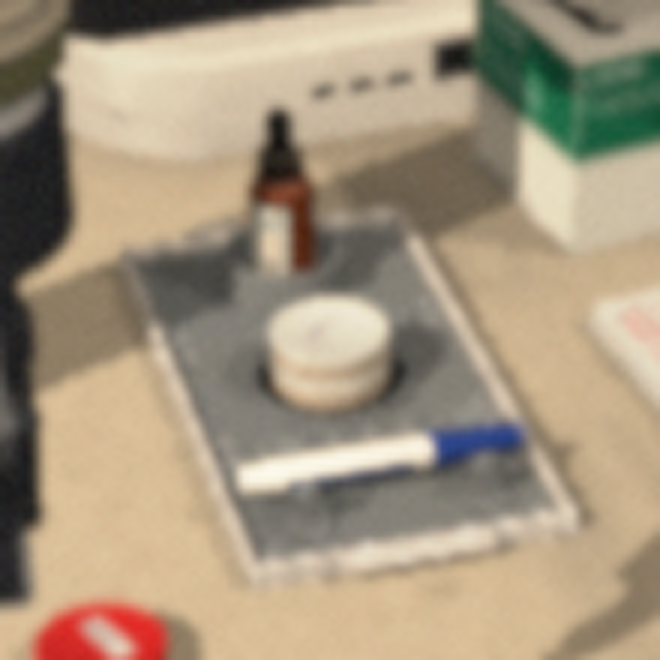

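The bottle stands upright in the socket at crop (285,210). The dishes are stacked squarely inside the ring at (330,350), and the marker lies level in both V-rests at (380,460). I'm handing the job in.

```bash
python3 -c "
from rig import env
print(env.close_job())"
```

```text
the job is handed in; nothing more can be done
None
```

The caddy is packed and handed in at about 34 s of the 112 s allowed. I stacked the two dishes in the ringed bay, stood the dropper bottle in the round socket, then laid the marker in the V-rests, in that order.

**Last checks:**
- **Dishes:** in the top view the two centres differ by less than 0.5 mm. Both sit inside the ring, about 1–2 mm off its centre.
- **Bottle:** its bulb tip is within about 2 px of where an upright bottle's would be in the top view, and it looks upright from the side.
- **Marker:** both ends match a level marker in the rests to within about 1 px in the top view.
- **Look-alikes and red dish:** the roll, the tube and the red dish were seen where they began. The pen was partly hidden by the arm in the last full top view, so I did not fully check it. The arm never went down near it.

**Disagreements and contact:**
- **Camera views:** before moving, the side view put the dishes and the bottle about 4 mm further towards -y than the top view. I went by the top view, and the grasps came out centred.
- **Marker placing:** the marker first touched one slope of the V, with about 10 N of vertical force. I shifted it about 3 mm before letting go.

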